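# Load the bench mixer and engage its drive

### The arm

A 6-joint arm with a two-finger parallel gripper is mounted at the origin on a cart in front of the work surface, level with it; the furniture and walls round the work are solid. World frame = base frame: x ahead of the robot, y to its left, z up, the work surface at z = 0. Lengths are in m, angles in rad, forces in N, time in s.
With the tool pointing down it reaches from about 0.35 to 0.975 m from the base axis. Payload 4.9 kg.
Tool frame: the origin (TCP) lies at the very end of the fingers, on their centre line; the grasp point (between the pads) lies 19 mm behind it; x points along the fingers, z is the direction in which the jaws open and shut, and the axes are right-handed (so a half turn about x gives the same grasp; the last joint's range is limited). The gripper opens to 85 mm and grips with 20 to 120 N. Pads are 22 mm wide; open, the fingers measure 114 mm over their backs; the gripper's body (76 mm by 85 mm) begins 54 mm behind the grasp point. The pads swing forward as they close: fully open they stand 13 mm farther back than shut.
Start: joints at [-1.341, 0.053, 1.613, -0, 1.476, -0.119], TCP at [0.214, -0.587, 0.208] pointing down, gripper open.
Joint ranges: [-3.01, 3.01], [-1.01, 2.22], [0.06, 2.58], [-1.02, 4.17], [0.09, 2.62], [-3.14, 3.14]. Speed limits (rad/s): [2.57, 2.57, 3.14, 3.14, 3.14, 3.14].

### API

Orientations are given as a unit quaternion [w, x, y, z].
In Python, from plant import manip, vision, job gives the robot as it stands.
- The arm moves only by the tool servo_tool, never from a script. Its arguments are lists of equal length, an entry for each row: "twist": the turn, a rotation vector about the world's x, y, z in rad, a list of three; "xyz": the shift along the world's x, y, z in cm, a list of three; "fingers": the opening, from 0 (shut) to 1 (fully open). In form: {"twist": [[wx, wy, wz], ...], "xyz": [[x, y, z], ...], "fingers": [fingers, ...]}. A call has 1 to 8 rows; each row shifts and turns the commanded pose from where the row before left it; what a row does not reach is not made up. A row lasts 1/8 s, in which the tool goes at most 62.5 mm and 10.7 degrees, less where a joint would pass 70% of its speed; a pose out of reach is approached as far as the arm can. A call with a gripper value outside its range is refused whole. The fingers move at their own pace and stop on an object; the grip force is fixed at half the most. Time passes only in rows, so rows that do not move let the fingers close. It gives the time, the measured TCP pose, the force and the opening at its end, in the units of the state.
- manip.state(): the state, without advancing time (a new reading comes with each control period).
- vision.grab_frame(name): name is "scene" or "side" or "wrist"; returns the picture (384x512x3 uint8, red, green, blue); there is no depth.
- vision.get_calibration(name): a dict with "camera_matrix" (3x3 intrinsics, pixels), "k1" (the pictures are not rectified: a ray, as slopes to the right and down, at radius r is drawn at 1 + k1 r^2 times it, then the intrinsics apply), "origin" and "orientation" of the camera in the world; the wrist camera has in their place "mount" (4x4, takes a point from camera to tool coordinates, whose origin is the TCP and whose axes are the tool frame's). Camera axes: x right, y up, looking along -z (the intrinsics and any distortion apply to the point x, -y, -z); pixel columns grow to the right and rows downward; lengths in m; the calibration is good to about 2 mm. A picture is of the moment at which its call begins: read the wrist's pose just before it. get_calibration takes no time and is no camera call.
- job.job_done(): hands the job in, once; it reports no verdict.
Trained networks look in the newest picture that a camera, given by its name, has taken for a name from the list of things; names that differ only in an ending like _2 or _b are one class to them, and where a whole thing is asked for, a point or a joint stands for the part that bears it (a point fixed in the world has none). Each returns a list of dicts, best first, with "score" (0 to 1); they miss things now and then, are a little off and sometimes report something else, mostly with a low value. They report only what shows in the picture. A call takes as long as a camera call. They do not tell look-alikes from the thing itself.
- vision.spot_in(camera, label): "extent" ([centre column, centre row, width, height] in pixels, round what is visible of it).
The state is a dict: "time": time; "joint_pos": joint angles; "joint_vel": joint speeds; "joint_efforts": joint torques, N m; "tool_pos": TCP position; "tool_rot": TCP orientation; "contact_force": force on the tool from outside, world axes, zero at the start; "ft_torque": the same for the moment, N m; "gripper_width": opening from 0.0 (shut) to 1.0 (fully open).
Only numpy, scipy, OpenCV 4.12 (cv2) and the standard library are available. Lean on these libraries where they do the work, as an engineer would, in place of code of your own. Each camera call takes 0.05 s, during which the arm holds its last target.

### The job

Load the bench mixer: throw its gear lever into the stop notch (the end notch by the raised cross bar), then raise the stiff lid to 100 degrees, just past upright, let go so that it stands there, and stand every small squat jar from the worktop upright on the tray inside. With all of them loaded, close the lid fully, then throw the lever into the notch marked by the raised round post and let go of it there. Leave the large lidded tin where it is on the worktop, and do not knock it over.

Things in the scene. Friction and masses are not known exactly. Their poses are not given: they have to be found in the camera images.
- mixer: Bench mixer, fixed: white open tray box with a hinged lid; on its left (+y) a grey gear block with a lever on top. Origin: centre of the box's underside, on the worktop. x front to back, y to its left, z up. Box outside 150 (x) by 322 (y) by 66 mm high, walls 6, inside 138 by 310 mm. Gear block: x -105 to 40, y 174 to 324, top at z 85 mm. Turned up to 0.1 rad.
- tray (a point): Centre of the tray floor inside the box, 6 mm above the worktop; axes as the mixer's. Four jars fit in a row along y, about 66 to 76 mm apart.
- lid (a joint): Angle of the clear, metal-edged lid (rad): 0 closed, grows as its front edge is raised, 1.745 = 100 degrees, end stop 2.2. Hinged along the mixer's y at the box's back top edge. The hinge is stiff (0.55 N m of friction): the lid stays at any angle it is left at and takes about 2 to 5 N at the handle to move.
- lid_handle (a point): Middle of the lid's handle: a round steel bar, 10 mm diameter, 110 mm long along the mixer's y, on two arms in front of the lid's front edge, with a clear gap of 27 mm between bar and edge; 179 mm from the hinge line; at height 71 mm when closed.
- lid_hinge (a point): Point midway along the lid's hinge line, 66 mm above the worktop. The handle bar moves on a circle of radius 179 mm about it in the mixer's x-z plane; closed, the bar is 179 mm in front of it and 5 mm above it. Its axes turn with the lid.
- lever (a joint): Angle of the gear lever (rad) about a vertical pivot. Detent notches at 0 (stop, at the left, +y, end), 0.35, 0.70 and 1.05; it grows as the knob swings right, towards the tray box (anticlockwise from above). A spring detent draws the lever into the nearest notch when let go within about 0.1 rad of it; crossing between notches takes up to about 6 N at the knob.
- lever_knob (a point): Middle of the lever's upright black knob, 21 mm diameter, from 102 to 150 mm above the worktop (this point 130 mm). It moves on a circle of radius 100 mm about the pivot at x 40, y 249 mm of the mixer's frame, in front of it: x = 40 - 100 cos(a), y = 249 - 100 sin(a) mm there, with a = lever angle - 0.525 rad.
- lever_sight (a point): Sighting point on the lever's centre line 140 mm from the pivot (40 mm beyond the knob, 22 mm beyond the lever's nose), level with the gear block's top. With the lever in a notch it lies over that notch's mark.
- marked_post: Mark of the wanted notch: upright round steel post, 16 mm diameter, 18 mm tall, on the gear block just beyond the lever's nose, 140 mm from the pivot. It stands at notch 0.35, 0.70 or 1.05; the other two have flat studs 2 mm high, and the stop notch a fixed cross bar 32 mm wide. Origin: centre of its foot.
- sample_tin_center (a point): Centre (half-way up) of a large lidded tin, 71 mm diameter, 68 mm high, a bystander standing among the jars.
- jar_0_center (a point): Centre (half-way up) of a small squat jar: closed round jar, 58 mm diameter, 52 mm high, screw cap, 0.1 to 0.25 kg, z along its axis. Two to four jars are present, standing on the worktop to the left of the mixer.
- jar_1_center (a point): Centre (half-way up) of a small squat jar: closed round jar, 58 mm diameter, 52 mm high, screw cap, 0.1 to 0.25 kg, z along its axis. Two to four jars are present, standing on the worktop to the left of the mixer.
- jar_2_center (a point): Centre (half-way up) of a small squat jar: closed round jar, 58 mm diameter, 52 mm high, screw cap, 0.1 to 0.25 kg, z along its axis. Two to four jars are present, standing on the worktop to the left of the mixer.
- jar_3_center (a point): Centre (half-way up) of a small squat jar: closed round jar, 58 mm diameter, 52 mm high, screw cap, 0.1 to 0.25 kg, z along its axis. Two to four jars are present, standing on the worktop to the left of the mixer.
There are look-alikes about, which are no part of the job. Leave any orange or yellow look-alike of the part that bears jar_0_center alone.

How it is judged:
By the outcome, as a careful person would: the job done as asked, in the order asked, and still so for the second after the job is handed in, with the robot touching nothing.
Of jar_0, jar_1, jar_2, jar_3 only 2 to 4 are there at a start; the rules pass over those that are not, and their reading is None.
At some moment in a run one of jar_0, jar_1, jar_2, jar_3 may be knocked a few centimetres aside while the robot is not near it.
It also fails if it takes over 210 s, if anything falls off the work surface, if the arm or the gripper's body presses on something with over 40 N, if the wrist force passes 120 N, or if a joint passes its speed limit or range.

## Working session

There is one attempt and no reset: what is moved stays moved. The work goes in short steps, Python scripts to look and compute and a tool call to move; the robot and the scene stay as the last step left them, time stands still between calls to the robot, and variables do not carry over. Pictures are saved under pics/ and viewed, and the job is handed in when it is done.

Besides the shell and the picture viewer there is one more tool, called after "Emit:" as name(argument=value, ...) on one line, values as JSON. servo_tool: Moves the arm, as the interface text tells. Its arguments: {"type":"object","properties":{"twist":{"type":"array","items":{"type":"array","items":{"type":"number"}}},"xyz":{"type":"array","items":{"type":"array","items":{"type":"number"}}},"fingers":{"type":"array","items":{"type":"number"}}},"required":["twist","xyz","fingers"]}

```bash
mkdir -p pics; ls; cat > h.py <<'E'
import numpy as np, cv2
from plant import manip, vision, job
from scipy.spatial.transform import Rotation as R
def rot(q): return R.from_quat([q[1],q[2],q[3],q[0]]).as_matrix()
def cam(name, st=None):
    c=vision.get_calibration(name)
    K=np.array(c["camera_matrix"]);k1=c["k1"]
    if "mount" in c:
        st=st or manip.state()
        T=np.eye(4);T[:3,:3]=rot(st["tool_rot"]);T[:3,3]=st["tool_pos"]
        M=T@np.array(c["mount"]);return K,k1,M[:3,3],M[:3,:3]
    o=np.array(c["orientation"]); Rm=rot(o) if o.size==4 else o
    return K,k1,np.array(c["origin"]),Rm
def proj(P,c):
    K,k1,o,Rm=c
    p=(np.atleast_2d(P)-o)@Rm
    s=np.c_[p[:,0]/-p[:,2],-p[:,1]/-p[:,2]]
    s=s*(1+k1*(s**2).sum(1,keepdims=True))
    return np.c_[K[0,0]*s[:,0]+K[0,2],K[1,1]*s[:,1]+K[1,2]]
def ray(uv,c):
    K,k1,o,Rm=c
    d=np.array([(uv[0]-K[0,2])/K[0,0],(uv[1]-K[1,2])/K[1,1]]);s=d.copy()
    for _ in range(30): s=d/(1+k1*(s@s))
    v=Rm@np.array([s[0],-s[1],-1]);return o,v/np.linalg.norm(v)
def onz(uv,c,z):
    o,v=ray(uv,c);return o+v*(z-o[2])/v[2]
def save(im,name): cv2.imwrite("pics/"+name,im[:,:,::-1])
E
cat > a.py <<'E'
from h import *
st=manip.state();print(st)
for n in ["scene","side","wrist"]:
    im=vision.grab_frame(n);save(im,n+"0.png")
    c=cam(n,st);print(n,c[0][0,0],c[1],c[2].round(3),(-c[3][:,2]).round(3))
E
python3 a.py
```

```text
pics
{'time': 0.0, 'joint_pos': array([-1.34098976e+00,  5.33722886e-02,  1.61429621e+00, -2.74168625e-06,
        1.47601211e+00, -1.19001160e-01]), 'joint_vel': array([-3.31019956e-05,  4.52533245e-04, -2.17568538e-04,  1.48895336e-03,
        1.70411119e-03,  2.43554183e-04]), 'joint_efforts': array([-1.23984140e-03, -3.93684053e+01, -3.70180106e+01, -1.51441332e-04,
        7.11461005e-03,  1.26218328e-05]), 'tool_pos': array([ 0.21345466, -0.58669982,  0.2063522 ]), 'tool_rot': array([ 0.57862462,  0.40614581,  0.57972609, -0.40516268]), 'contact_force': array([ 0.24971137, -0.16426675,  0.80657181]), 'ft_torque': array([-0.014014  , -0.00334864, -0.03415993]), 'gripper_width': 0.9984099207627701}
scene 485.82862559965633 -0.1244436157077645 [-0.079 -0.919  1.08 ] [ 0.376  0.67  -0.64 ]
side 415.5711549461469 -0.11900764897699433 [0.211 0.98  0.6  ] [ 0.264 -0.842 -0.47 ]
wrist 307.93544967432683 0.011148252144058486 [ 0.286 -0.56   0.373] [-0.284 -0.101 -0.953]
```

View pics/scene0.png

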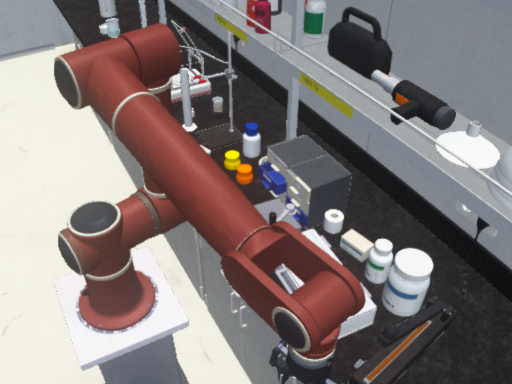

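View pics/side0.png

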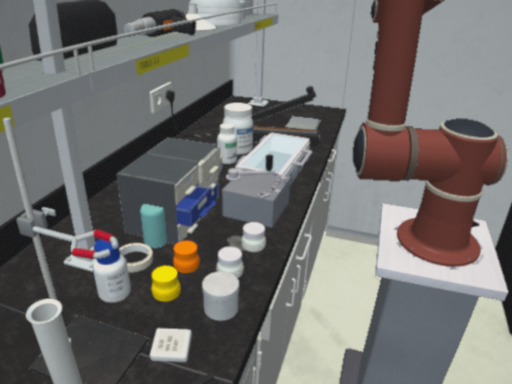

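View pics/wrist0.png

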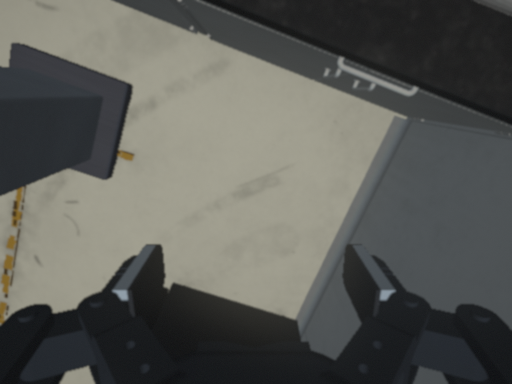

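```bash
cat > b.py <<'E'
from h import *
im=vision.grab_frame("side");c=cam("side")
for n in ["jar_0_center","sample_tin_center","mixer","lever_knob","marked_post","lid_handle","lid","lever"]:
    for d in vision.spot_in("side",n)[:6]:
        e=np.array(d["extent"]);print(n,round(d["score"],2),e.round(1), onz(e[:2],c,{"jar_0_center":.026,"sample_tin_center":.034,"lever_knob":.126,"lid_handle":.071}.get(n,.09)).round(3))
cv2.imwrite("pics/side0z.png",cv2.resize(im[100:330,100:330,::-1],None,fx=2.6,fy=2.6,interpolation=cv2.INTER_CUBIC))
cv2.imwrite("pics/side0y.png",cv2.resize(im[120:240,200:330,::-1],None,fx=5,fy=5,interpolation=cv2.INTER_CUBIC)[:600])
E
python3 b.py
```

```text
jar_0_center 0.98 [252.7 237.2  24.8  33.5] [0.448 0.183 0.026]
jar_0_center 0.93 [186.4 257.2  23.1  28.5] [0.564 0.31  0.026]
jar_0_center 0.65 [166.4 283.6  25.1  34.5] [0.564 0.405 0.026]
jar_0_center 0.56 [251.  167.1  42.4  24.6] [ 0.575 -0.196  0.026]
sample_tin_center 0.59 [220.  294.9  33.4  52.1] [0.445 0.406 0.034]
sample_tin_center 0.15 [273.2 154.5  75.6  38.2] [ 0.53  -0.305  0.034]
mixer 0.68 [268.1 181.6  90.1  93.3] [0.463 0.006 0.09 ]
marked_post 0.42 [283.7 181.8   3.2   6.7] [ 0.423 -0.008  0.09 ]
lid_handle 0.9 [272.1 154.8  78.5  37.7] [ 0.512 -0.218  0.071]
lid 0.95 [273.2 154.9  75.   43.2] [ 0.498 -0.175  0.09 ]
lid 0.57 [249.5 167.4  45.   22.1] [ 0.538 -0.062  0.09 ]
lever 0.74 [250.7 167.2  42.8  20. ] [ 0.535 -0.064  0.09 ]
```

View pics/side0z.png

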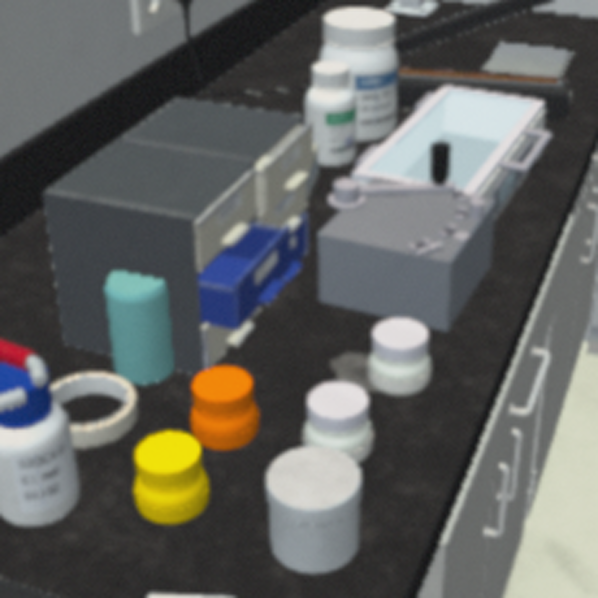

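View pics/side0y.png

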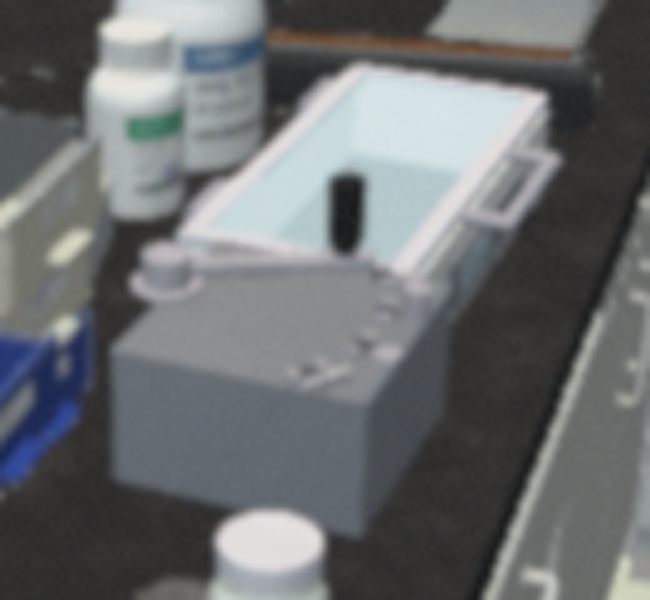

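```bash
cat > c.py <<'E'
from h import *
from scipy.optimize import least_squares
c=cam("side")
P=np.array([[40,324,85],[-105,324,85],[-105,174,85],[40,324,0],[-105,324,0]])/1000
uv=np.array([[222.6,190],[272.4,200.4],[289.4,178],[222.6,216],[272,227]])
def W(p,P):
    M=R.from_euler('z',p[2]).as_matrix();return P@M.T+[p[0],p[1],0]
f=lambda p:(proj(W(p,P),c)-uv).ravel()
r=least_squares(f,[.5,-.2,0]);print(r.x,r.fun.reshape(-1,2).round(1))
Q=np.array([[-75,-161,66],[75,-161,66],[-75,161,66],[75,161,66],[-104,0,71],[40,249,85]])/1000
print((proj(W(r.x,Q),c)).round(1)); print(((proj(W(r.x,Q),c)-[200,120])*5).round(0)); print(W(r.x,Q).round(3))
E
python3 c.py
```

```text
[ 0.50908424 -0.23855756 -0.06053935] [[-1.3 -1. ]
 [ 1.2 -0.2]
 [ 1.2 -1.8]
 [-1.   0.5]
 [-0.1  1.4]]
[[309.  141.2]
 [269.  134.7]
 [281.5 178.3]
 [233.8 169. ]
 [305.5 158. ]
 [232.8 177.4]]
[[545. 106.]
 [345.  73.]
 [407. 292.]
 [169. 245.]
 [528. 190.]
 [164. 287.]]
[[ 0.424 -0.395  0.066]
 [ 0.574 -0.404  0.066]
 [ 0.444 -0.073  0.066]
 [ 0.594 -0.082  0.066]
 [ 0.405 -0.232  0.071]
 [ 0.564  0.008  0.085]]
```

```bash
cat >> h.py <<'E'
MIX=np.array([0.509,-0.2386,-0.0605])
def W(P,p=None):
    p=MIX if p is None else p
    M=R.from_euler('z',p[2]).as_matrix();return np.atleast_2d(P)@M.T+[p[0],p[1],0]
def show(st=None):
    st=st or manip.state()
    M=rot(st["tool_rot"]);print("t",round(st["time"],2),"pos",st["tool_pos"].round(4),"x",M[:,0].round(3),"z",M[:,2].round(3),"F",st["contact_force"].round(1),"g",round(st["gripper_width"],3))
    print("q",st["joint_pos"].round(2))
    return st
def knob(a):
    a=a-.525;return W([[.04-.1*np.cos(a),.249-.1*np.sin(a),.13]])[0]
def rel(Mtarget):
    "rotvec world from current tool to target matrix"
    return R.from_matrix(Mtarget@rot(manip.state()["tool_rot"]).T).as_rotvec()
E
python3 -c "
from h import *
show();print(np.array(vision.get_calibration('wrist')['mount']).round(3))
for a in (0,.35,.7,1.05):print(knob(a))"
```

```text
t 0.6 pos [ 0.2136 -0.5874  0.2076] x [ 0. -0. -1.] z [ 0.342 -0.94   0.   ] F [ 0.9 -0.3  1. ] g 1.0
q [-1.34  0.05  1.61  0.    1.48 -0.12]
[[ 0.001  0.302 -0.953 -0.166]
 [ 0.001  0.953  0.302  0.077]
 [ 1.    -0.001  0.    -0.   ]
 [ 0.     0.     0.     1.   ]]
[0.48063854 0.06278753 0.13      ]
[0.46674235 0.03085884 0.13      ]
[ 0.46463693 -0.00389908  0.13      ]
[ 0.47457756 -0.03727167  0.13      ]
```

Emit:
servo_tool(twist=[[0,0,0],[0,0,-0.05],[0,0,-0.05],[0,0,-0.05],[0,0,-0.05],[0,0,-0.05],[0,0,-0.05],[0,0,-0.05]], xyz=[[1,0,5],[2,5,4],[2,5,3],[2,5,0],[2,5,0],[2,5,0],[2,5,0],[2,5,0]], fingers=[1,1,1,1,1,1,1,1])

```text
time: 1.6
tool_pos: [0.3626, -0.2391, 0.3252]
tool_rot: [0.5, 0.501, 0.499, -0.501]
contact_force: [1.9, 0.1, 0.2]
gripper_width: 1.0
```

Emit:
servo_tool(twist=[[0,0,0],[0,0,0],[0,0,0],[0,0,0],[0,0,0],[0,0,0]], xyz=[[0,5,0],[0,5,0],[0,4,0],[0,3,0],[0,0,0],[0,0,0]], fingers=[1,1,1,1,1,1])

```text
time: 2.35
tool_pos: [0.3623, -0.0712, 0.3249]
tool_rot: [-0.5, -0.5, -0.5, 0.5]
contact_force: [-0.2, 0.0, 0.1]
gripper_width: 1.0
```

```bash
cat > d.py <<'E'
import sys
from h import *
n=sys.argv[1];st=show();c=cam("wrist",st)
im=vision.grab_frame("wrist");save(im,"w_%s.png"%n)
zs={"jar_0_center":.026,"sample_tin_center":.034,"lever_knob":.126,"lid_handle":.071,"marked_post":.094}
for l in sys.argv[2:]:
    for d in vision.spot_in("wrist",l)[:6]:
        e=np.array(d["extent"]);print(l,round(d["score"],2),e.round(1), onz(e[:2],c,zs.get(l,.085)).round(3))
E
python3 d.py 1 lever_knob marked_post lid_handle jar_0_center lever_sight
```

```text
t 2.35 pos [ 0.3623 -0.0712  0.3249] x [ 0.    -0.001 -1.   ] z [-0.001 -1.     0.001] F [-0.2  0.   0.1] g 1.0
q [-0.4  -0.64  1.98 -0.    1.8   1.18]
lever_knob 0.73 [315.9  62.7 392.1 125.4] [ 0.469 -0.14   0.126]
lever_knob 0.67 [218.1  37.6  45.1  74.7] [ 0.494 -0.033  0.126]
marked_post 0.45 [205.5 102.4  11.8  15.8] [ 0.426 -0.011  0.094]
lid_handle 0.98 [386.6  63.  250.8 123.5] [ 0.473 -0.239  0.071]
jar_0_center 0.84 [80.  84.5 54.5 43.8] [0.448 0.176 0.026]
lever_sight 0.6 [218.5  38.7  40.   76. ] [ 0.499 -0.029  0.085]
```

View pics/w_1.png

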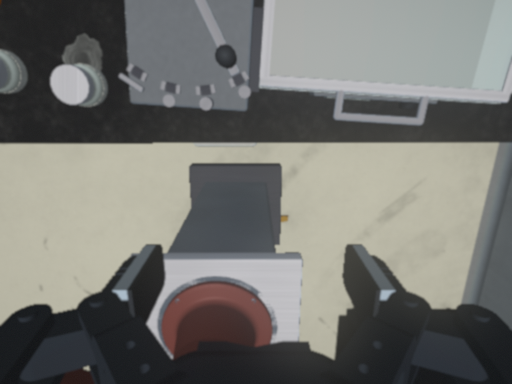

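Emit:
servo_tool(twist=[[0,0,0],[0,0,0],[0,0,0],[0,0,0],[0,0,0]], xyz=[[4,2,0],[4,2,0],[2,2,0],[0,0,0],[0,0,0]], fingers=[1,1,1,1,1])

```text
time: 3.28
tool_pos: [0.4619, -0.0113, 0.3247]
tool_rot: [-0.5, -0.5, -0.5, 0.501]
contact_force: [0.3, -0.3, -0.3]
gripper_width: 0.999
```

```bash
python3 d.py 2 lever_knob marked_post jar_0_center sample_tin_center; python3 -c "
import cv2
im=cv2.imread('pics/w_2.png');cv2.imwrite('pics/w_2z.png',cv2.resize(im[120:300,180:400],None,fx=3.3,fy=3.3,interpolation=cv2.INTER_CUBIC))"
```

```text
t 3.27 pos [ 0.4619 -0.0113  0.3247] x [-0.001 -0.    -1.   ] z [-0.002 -1.     0.   ] F [ 0.3 -0.3 -0.3] g 0.999
q [-0.19 -0.39  1.81 -0.    1.72  1.39]
lever_knob 0.66 [261.  107.8  60.4 101.1] [ 0.52  -0.02   0.126]
marked_post 0.55 [254.8 181.1  10.   16.9] [ 0.424 -0.013  0.094]
marked_post 0.46 [343.8 118.2 335.5 156.5] [ 0.506 -0.125  0.094]
jar_0_center 0.92 [129.9 154.7  46.5  44.3] [0.446 0.178 0.026]
jar_0_center 0.91 [28.6 70.8 57.1 42.3] [0.565 0.305 0.026]
jar_0_center 0.49 [253.6 181.4  10.2  13.1] [ 0.403 -0.011  0.026]
sample_tin_center 0.95 [  7.6 154.6  15.2  40.6] [0.448 0.356 0.034]
sample_tin_center 0.55 [408.4 121.  206.5 145.1] [ 0.497 -0.236  0.034]
```

View pics/w_2.png

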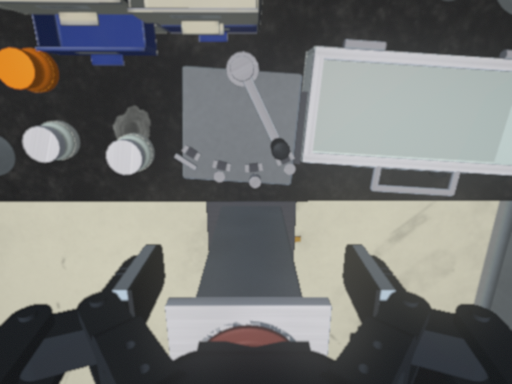

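View pics/w_2z.png

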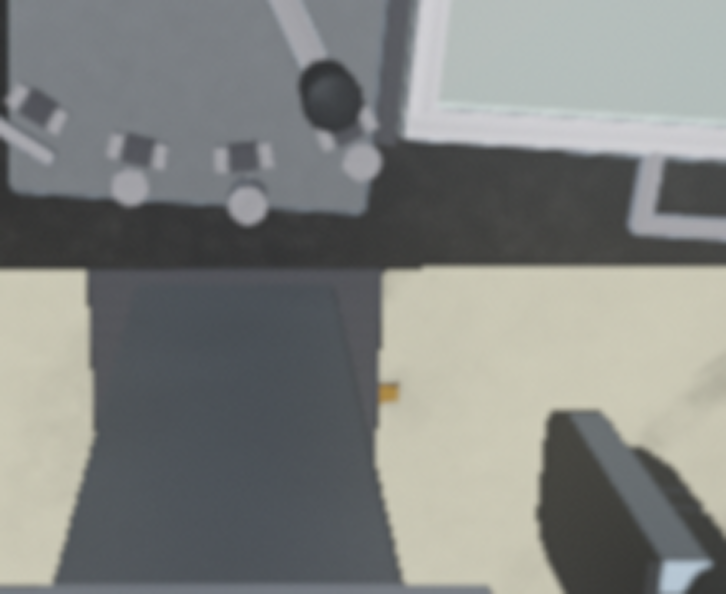

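```bash
cat > e.py <<'E'
from h import *
from scipy.optimize import least_squares
st=manip.state();c=cam("wrist",st);cs=cam("side")
a=.7-.525
m=lambda a,r,z:[.04-r*np.cos(a-.525),.249-r*np.sin(a-.525),z]
P=np.array([m(.7,.14,.103),m(.35,.14,.087),m(1.05,.14,.087),[.04,.324,.085],[-.105,.324,.085],[-.105,.174,.085],[.04,.249,.11],m(1.05,.1,.15)])
uv=np.array([[255,182],[219.3,177],[289.5,169],[183,66],[182.5,179],[292,185],[242,66],[279,148]])
Ps=np.array([[40,324,85],[-105,324,85],[-105,174,85],[40,324,0],[-105,324,0]])/1000
uvs=np.array([[222.6,190],[272.4,200.4],[289.4,178],[222.6,216],[272,227]])
f=lambda p:np.r_[(proj(W(P,p),c)-uv)[[0,1,2,3,4,5]].ravel(),.5*(proj(W(Ps,p),cs)-uvs).ravel()]
r=least_squares(f,MIX,loss='soft_l1');print(r.x.round(4));p=r.x
print((proj(W(P,p),c)-uv).round(1));print((proj(W(Ps,p),cs)-uvs).round(1))
H=np.array([[-.104,-.055,.071],[-.104,.055,.071],[-.075,.161,.07],[.075,.161,.07]]);print(proj(W(H,p),c).round(0))
print(onz([279,147.5],c,.15), W([[.04,.249,0]],p))
E
python3 e.py
```

```text
[ 0.508  -0.2438 -0.0651]
[[ 0.3  0.2]
 [ 0.2 -0.3]
 [ 0.4  0.1]
 [-1.2 -0.6]
 [ 0.1  0. ]
 [-0.5  0.7]
 [ 0.1  2.2]
 [ 2.5  3.5]]
[[-0.6 -1.9]
 [ 1.6 -1.1]
 [ 1.7 -2.5]
 [-0.4 -0.5]
 [ 0.2  0.4]]
[[450. 192.]
 [374. 187.]
 [302. 163.]
 [315.  45.]]
[ 0.47902291 -0.03943732  0.15      ] [[0.56410571 0.00202383 0.        ]]
```

Emit:
servo_tool(twist=[[0,0,0],[0,0,0],[0,0,0],[0,0,0],[0,0,0],[0,0,0],[0,0,0],[0,0,0]], xyz=[[1.5,-3,-2],[0,0,-5],[0,0,-5],[0,0,-4],[0,0,-3],[0,0,-2.2],[0,0,0],[0,0,0]], fingers=[1,1,1,1,1,1,1,1])

```text
time: 4.53
tool_pos: [0.4779, -0.0411, 0.1141]
tool_rot: [0.5, 0.501, 0.499, -0.5]
contact_force: [0.3, -0.5, -0.4]
gripper_width: 0.999
```

```bash
sed -i 's/^MIX=.*/MIX=np.array([0.508,-0.2438,-0.0651])/' h.py; python3 d.py 3; python3 -c "
from h import *
for a in np.linspace(1.05,-.05,12):print(round(a,2),knob(a).round(4))"
```

```text
t 4.53 pos [ 0.4779 -0.0411  0.1141] x [ 0.002 -0.    -1.   ] z [-0.002 -1.     0.   ] F [ 0.3 -0.5 -0.4] g 0.999
q [-0.24 -0.23  2.04 -0.    1.33  1.33]
1.05 [ 0.4745 -0.0423  0.13  ]
0.95 [ 0.4705 -0.0331  0.13  ]
0.85 [ 0.4675 -0.0236  0.13  ]
0.75 [ 0.4654 -0.0139  0.13  ]
0.65 [ 0.4643 -0.0039  0.13  ]
0.55 [0.4642 0.0061 0.13  ]
0.45 [0.4651 0.016  0.13  ]
0.35 [0.467  0.0259 0.13  ]
0.25 [0.4698 0.0354 0.13  ]
0.15 [0.4736 0.0447 0.13  ]
0.05 [0.4783 0.0535 0.13  ]
-0.05 [0.4839 0.0618 0.13  ]
```

View pics/w_3.png

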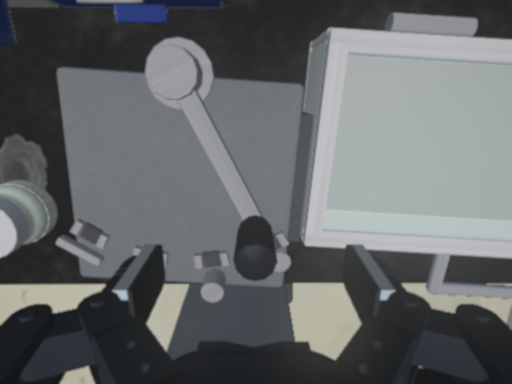

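Emit:
servo_tool(twist=[[0,0,0],[0,0,0],[0,0,0],[0,0,0],[0,0,0],[0,0,0],[0,0,0],[0,0,0]], xyz=[[0,0,0],[0,0,0],[0,0,0],[0,0,0],[0,0,0],[0,0,0],[0,0,0],[0,0,0]], fingers=[0.5,0,0,0,0,0,0,0])

```text
time: 5.58
tool_pos: [0.4773, -0.0417, 0.1134]
tool_rot: [-0.5, -0.5, -0.499, 0.501]
contact_force: [-1.8, -4.6, 3.1]
gripper_width: 0.212
```

```bash
python3 d.py 4
```

```text
t 5.58 pos [ 0.4773 -0.0417  0.1134] x [ 0.    -0.002 -1.   ] z [-0.001 -1.     0.002] F [-1.8 -4.6  3.1] g 0.212
q [-0.24 -0.23  2.04 -0.    1.33  1.33]
```

View pics/w_4.png

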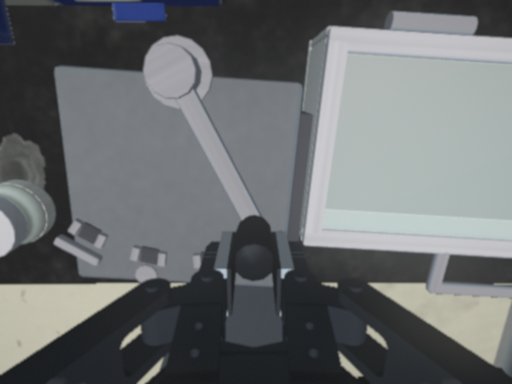

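Emit:
servo_tool(twist=[[0,0,0],[0,0,0],[0,0,0],[0,0,0],[0,0,0],[0,0,0],[0,0,0],[0,0,0]], xyz=[[-0.5,1.2,0],[-0.35,1.25,0],[-0.2,1.3,0],[0,1.3,0],[0.15,1.3,0],[0.35,1.25,0],[0.5,1.2,0],[0.65,1.15,0]], fingers=[0,0,0,0,0,0,0,0])

```text
time: 6.62
tool_pos: [0.4827, 0.0585, 0.113]
tool_rot: [-0.499, -0.5, -0.499, 0.501]
contact_force: [-11.5, -11.4, 5.4]
gripper_width: 0.212
```

Emit:
servo_tool(twist=[[0,0,0],[0,0,0]], xyz=[[0,0,0],[0,0,0]], fingers=[0,0])

```text
time: 6.88
tool_pos: [0.4826, 0.0583, 0.113]
tool_rot: [-0.499, -0.5, -0.5, 0.502]
contact_force: [-5.4, -4.5, 5.7]
gripper_width: 0.213
```

```bash
python3 d.py 5
```

```text
t 6.88 pos [0.4826 0.0583 0.113 ] x [-0.003 -0.001 -1.   ] z [-0.002 -1.     0.001] F [-5.4 -4.5  5.7] g 0.213
q [-0.03 -0.21  2.02 -0.    1.33  1.54]
```

View pics/w_5.png

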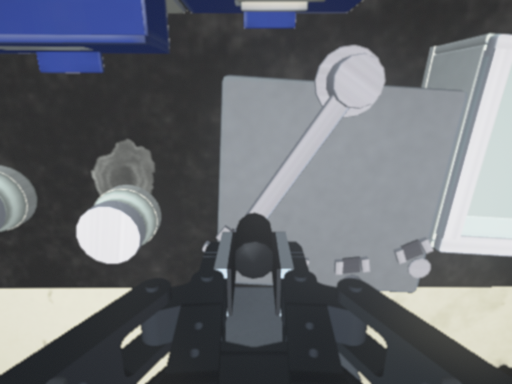

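Emit:
servo_tool(twist=[[0,0,0],[0,0,0],[0,0,0],[0,0,0],[0,0,0],[0,0,0],[0,0,0],[0,0,0]], xyz=[[0,0,0],[0,0,0],[0,0,0],[0,0,0],[0,0,3],[-1,0,5],[-2,0,5],[-2,0,5]], fingers=[1,1,1,1,1,1,1,1])

```text
time: 7.92
tool_pos: [0.4325, 0.0588, 0.2944]
tool_rot: [0.5, 0.5, 0.5, -0.5]
contact_force: [0.2, 0.8, -0.3]
gripper_width: 1.0
```

Emit:
servo_tool(twist=[[0,0,0],[0,0,0],[0,0,0],[0,0,0],[0,0,0]], xyz=[[-2,3,2],[0,3,2],[0,3,0],[0,0,0],[0,0,0]], fingers=[1,1,1,1,1])

```text
time: 8.55
tool_pos: [0.4131, 0.1484, 0.3325]
tool_rot: [-0.5, -0.5, -0.5, 0.501]
contact_force: [1.0, -0.2, 0.3]
gripper_width: 1.003
```

```bash
python3 d.py 6 lever_knob jar_0_center sample_tin_center
```

```text
t 8.55 pos [0.4131 0.1484 0.3325] x [-0.001 -0.    -1.   ] z [-0.001 -1.     0.   ] F [ 1.  -0.2  0.3] g 1.003
q [ 0.18 -0.45  1.84 -0.    1.75  1.75]
lever_knob 0.8 [355.1  61.   77.5 100. ] [0.522 0.035 0.126]
jar_0_center 0.91 [235.4 119.5  40.3  41.1] [0.449 0.176 0.026]
jar_0_center 0.89 [68.7 28.7 61.9 45. ] [0.571 0.403 0.026]
jar_0_center 0.71 [372.6 142.8  14.3  13.3] [ 0.414 -0.034  0.026]
jar_0_center 0.68 [139.2  33.6  49.1  49.6] [0.565 0.307 0.026]
sample_tin_center 0.93 [ 78.6 123.8  72.2  53.4] [0.443 0.407 0.034]
```

View pics/w_6.png

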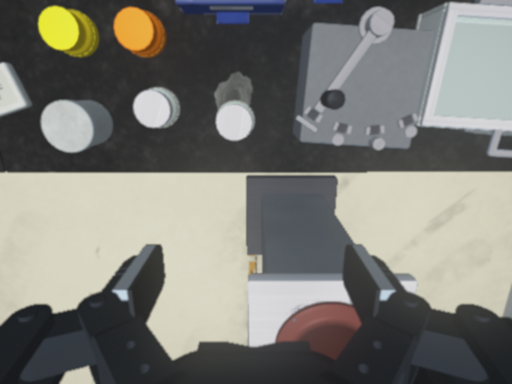

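```bash
python3 -c "
from h import *
import math
print(W([[-.104,0,.071]]))
h=W([[.075,0,.066]])[0]
pts=[]
for t in range(0,101,10):
    a=math.radians(t)+math.atan2(5,179);r=.179
    pts.append(W([[.075-r*math.cos(a),0,.066+r*math.sin(a)]])[0]);
pts=np.array(pts);print(pts.round(4));print((np.diff(pts,axis=0)*100).round(2))"
```

```text
[[ 0.4042203  -0.23703438  0.071     ]]
[[ 0.4043 -0.237   0.071 ]
 [ 0.4079 -0.2373  0.102 ]
 [ 0.4168 -0.2379  0.1319]
 [ 0.4307 -0.2388  0.1598]
 [ 0.4493 -0.24    0.1848]
 [ 0.4719 -0.2414  0.2063]
 [ 0.4979 -0.2431  0.2235]
 [ 0.5265 -0.245   0.2358]
 [ 0.5567 -0.247   0.2431]
 [ 0.5878 -0.249   0.2449]
 [ 0.6188 -0.251   0.2413]]
[[ 0.36 -0.02  3.1 ]
 [ 0.89 -0.06  2.99]
 [ 1.39 -0.09  2.79]
 [ 1.86 -0.12  2.5 ]
 [ 2.26 -0.15  2.14]
 [ 2.6  -0.17  1.72]
 [ 2.86 -0.19  1.24]
 [ 3.03 -0.2   0.72]
 [ 3.11 -0.2   0.19]
 [ 3.09 -0.2  -0.36]]
```

Emit:
servo_tool(twist=[[0,0,0.15],[0,0,0.17],[0,0,0.17],[0,0,0.17],[0,0,0.17],[0,0,0.17],[0,0,0.17],[0,0,0.17]], xyz=[[-1,-4,0],[0,-4.5,0],[0,-5,0],[0,-5,0],[0,-5,0],[0,-5,0],[0,-5,0],[0,-5,0]], fingers=[1,1,0.26,0.26,0.26,0.26,0.26,0.26])

```text
time: 9.75
tool_pos: [0.4032, -0.2275, 0.3329]
tool_rot: [0.701, 0.094, 0.701, -0.094]
contact_force: [0.1, 0.1, -0.2]
gripper_width: 0.265
```

Emit:
servo_tool(twist=[[0,0,0.166],[0,0,0],[0,0,0],[0,0,0],[0,0,0]], xyz=[[0,0,-4],[0,0,-4],[0,0,-4],[0,0,-4],[0,0,0]], fingers=[0.26,0.26,0.26,0.26,0.26])

```text
time: 10.38
tool_pos: [0.4015, -0.2241, 0.1691]
tool_rot: [0.704, 0.039, 0.708, -0.035]
contact_force: [0.1, 0.1, 0.0]
gripper_width: 0.26
```

```bash
python3 d.py 7 lid_handle
```

```text
t 10.38 pos [ 0.4015 -0.2241  0.1691] x [-0.006  0.005 -1.   ] z [ 0.995 -0.104 -0.007] F [0.1 0.1 0. ] g 0.26
q [-0.67 -0.33  2.02 -0.    1.46 -0.57]
lid_handle 0.83 [374.4 170.5 242.9 337.7] [ 0.508 -0.224  0.071]
```

View pics/w_7.png

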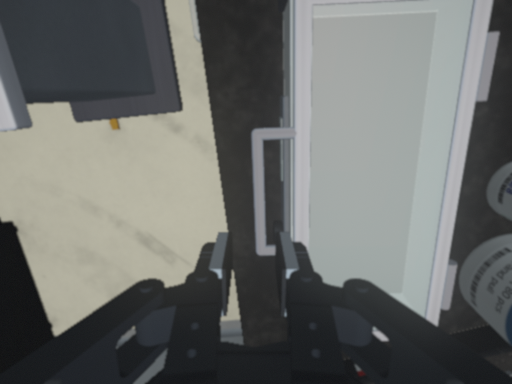

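Emit:
servo_tool(twist=[[0,0,0],[0,0,0],[0,0,0]], xyz=[[0,0,0],[0,0,0],[0,0,0]], fingers=[0.26,0.26,0.26])

```text
time: 10.85
tool_pos: [0.4043, -0.2256, 0.1739]
tool_rot: [0.707, 0.036, 0.706, -0.037]
contact_force: [0.2, 0.2, -1.0]
gripper_width: 0.26
```

```bash
python3 d.py 8; python3 -c "
from h import *
c=cam('wrist')
print(proj(W([[-.104,-.055,.071],[-.104,.055,.071],[-.104,0,.071]]),c).round(1))
im=cv2.imread('pics/w_8.png');cv2.imwrite('pics/w_8z.png',cv2.resize(im[100:300,200:330],None,fx=3,fy=3,interpolation=cv2.INTER_CUBIC))"
```

```text
t 10.85 pos [ 0.4043 -0.2256  0.1739] x [ 0.001 -0.001 -1.   ] z [ 0.995 -0.103  0.001] F [ 0.2  0.2 -1. ] g 0.26
q [-0.67 -0.33  2.02 -0.    1.46 -0.57]
[[256.9 246.3]
 [252.5 132.3]
 [254.8 192.6]]
```

View pics/w_8z.png

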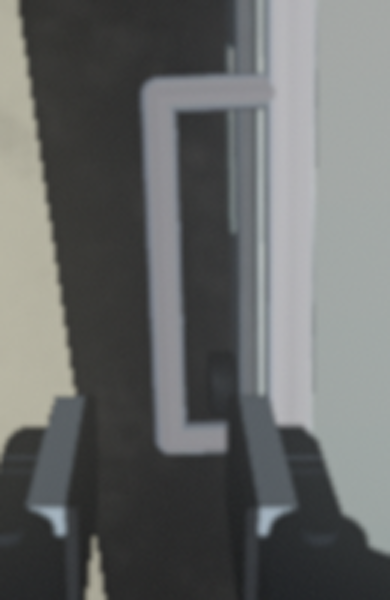

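Emit:
servo_tool(twist=[[0,0,0.038],[0,0,0],[0,0,0],[0,0,0],[0,0,0],[0,0,0]], xyz=[[0.1,-1.1,-1],[0,0,-3],[0,0,-3],[0,0,-2.5],[0,0,-2.1],[0,0,0]], fingers=[0.26,0.26,0.26,0.26,0.26,0.26])

```text
time: 11.65
tool_pos: [0.4036, -0.2353, 0.0551]
tool_rot: [0.706, 0.024, 0.708, -0.022]
contact_force: [-0.3, 0.5, 0.4]
gripper_width: 0.261
```

```bash
python3 d.py 9
```

```text
t 11.65 pos [ 0.4036 -0.2353  0.0551] x [-0.003  0.003 -1.   ] z [ 0.998 -0.065 -0.003] F [-0.3  0.5  0.4] g 0.261
q [-0.69 -0.18  2.1   0.    1.23 -0.62]
```

View pics/w_9.png

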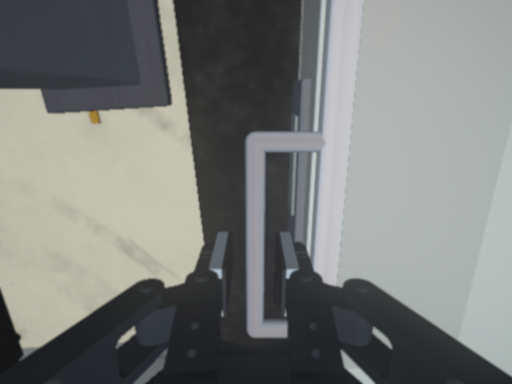

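Bar lies between the pads, with the inner finger in the gap. Close and lift.

Emit:
servo_tool(twist=[[0,0,0],[0,0,0],[0,0,0],[0,0,0]], xyz=[[0,0,0],[0,0,0],[0,0,0],[0,0,0]], fingers=[0,0,0,0])

```text
time: 12.2
tool_pos: [0.405, -0.2364, 0.0572]
tool_rot: [0.707, 0.023, 0.707, -0.023]
contact_force: [-0.1, -0.0, 0.1]
gripper_width: -0.0
```

Emit:
servo_tool(twist=[[0,0,0],[0,0,0],[0,0,0],[0,0,0]], xyz=[[0.15,0,1.55],[0.2,0,1.55],[0.4,0,1.5],[0.5,-0.05,1.5]], fingers=[0,0,0,0])

```text
time: 12.7
tool_pos: [0.418, -0.2371, 0.1196]
tool_rot: [0.707, 0.023, 0.706, -0.023]
contact_force: [0.5, -0.2, 0.2]
gripper_width: 0.0
```

```bash
python3 d.py 10; python3 -c "
from h import *
im=vision.grab_frame('side');cv2.imwrite('pics/s10.png',cv2.resize(im[60:210,200:400,::-1],None,fx=4,fy=4,interpolation=cv2.INTER_CUBIC))"
```

```text
t 12.7 pos [ 0.418  -0.2371  0.1196] x [ 0.001 -0.001 -1.   ] z [ 0.998 -0.066  0.001] F [ 0.5 -0.2  0.2] g 0.0
q [-0.67 -0.23  2.03  0.    1.34 -0.61]
```

View pics/w_10.png

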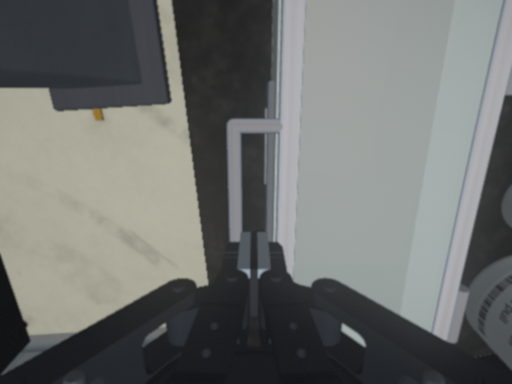

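View pics/s10.png

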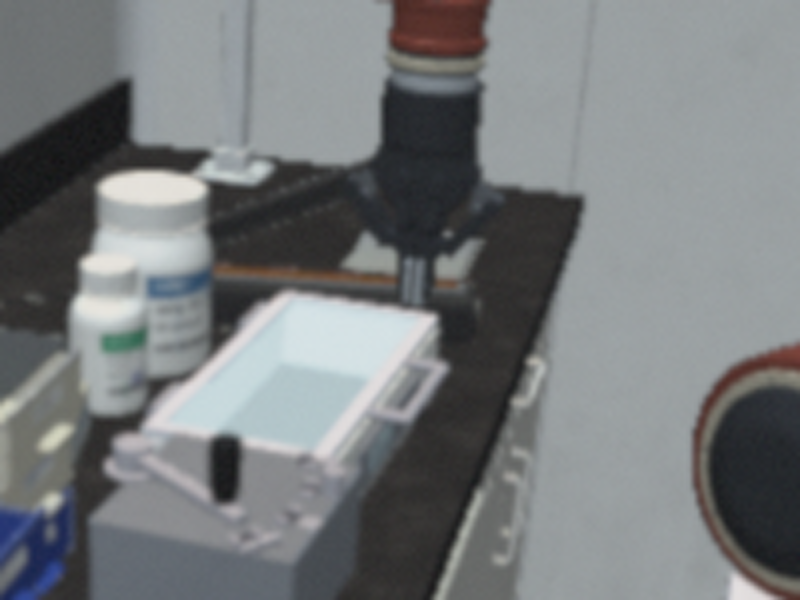

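```bash
python3 -c "
from h import *
c=cam('wrist')
for z in (.04,.05,.06,.071,.08): print(z,proj(W([[-.104,.055,z],[-.104,0,z]]),c).round(1))
st=manip.state()
print('tcp in wrist',proj(st['tool_pos'],c), proj(st['tool_pos']+[0,0,.019],c))
print('tcp in side',proj([st['tool_pos'],st['tool_pos']+[0,0,.019]],cam('side')))
im=cv2.imread('pics/w_10.png');cv2.imwrite('pics/w_10z.png',cv2.resize(im[100:300,200:330],None,fx=3,fy=3,interpolation=cv2.INTER_CUBIC))
"
```

```text
0.04 [[234.1 120.9]
 [235.3 187.7]]
0.05 [[233.3 122.2]
 [234.6 191.4]]
0.06 [[232.5 123.6]
 [233.9 195.4]]
0.071 [[231.5 125.2]
 [233.1 200.2]]
0.08 [[230.7 126.7]
 [232.3 204.5]]
tcp in wrist [[253.47759961 228.75873144]] [[253.60020866 244.07043496]]
tcp in side [[302.87588346 142.21102609]
 [303.37374472 136.5585856 ]]
```

View pics/w_10z.png

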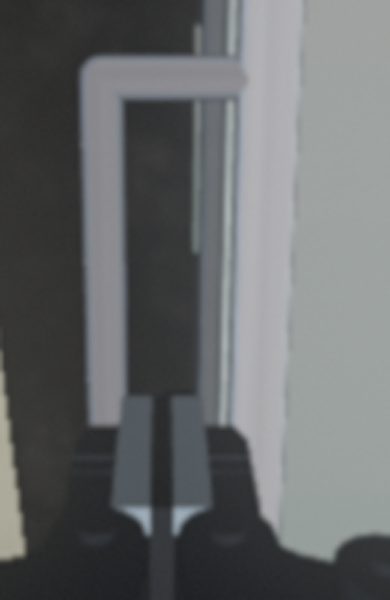

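Emit:
servo_tool(twist=[[0,0,0],[0,0,0],[0,0,0],[0,0,0],[0,0,0],[0,0,0],[0,0,0],[0,0,0]], xyz=[[-1.3,0,0],[0,0,0],[0,0,0],[0,0,-2.5],[0,0,-2.5],[0,0,-2.2],[0,0,0],[0,0,0]], fingers=[0.26,0.26,0.26,0.26,0.26,0.26,0.26,0.26])

```text
time: 13.8
tool_pos: [0.4048, -0.2372, 0.0466]
tool_rot: [0.707, 0.023, 0.706, -0.023]
contact_force: [0.6, -0.1, 0.6]
gripper_width: 0.26
```

```bash
python3 d.py 11; python3 -c "
from h import *
im=vision.grab_frame('side');cv2.imwrite('pics/s11.png',cv2.resize(im[100:180,260:340,::-1],None,fx=7,fy=7,interpolation=cv2.INTER_CUBIC))
im=vision.grab_frame('scene');cv2.imwrite('pics/c11.png',im[:,:,::-1])"
```

```text
t 13.8 pos [ 0.4048 -0.2372  0.0466] x [ 0.001 -0.001 -1.   ] z [ 0.998 -0.066  0.001] F [ 0.6 -0.1  0.6] g 0.26
q [-0.69 -0.17  2.11  0.    1.2  -0.62]
```

View pics/w_11.png

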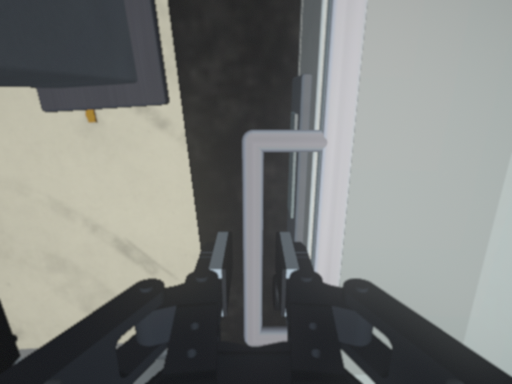

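View pics/s11.png

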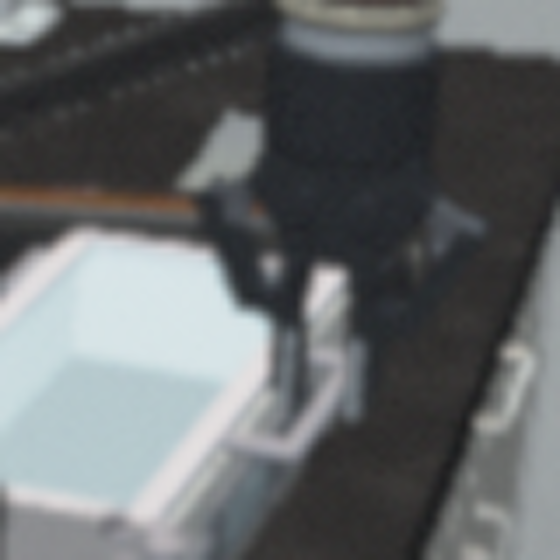

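Emit:
servo_tool(twist=[[0,0,0],[0,0,0],[0,0,0],[0,0,0]], xyz=[[0,0,0],[0,0,0],[0,0,0],[0,0,0]], fingers=[0,0,0,0])

```text
time: 14.45
tool_pos: [0.4042, -0.2372, 0.0461]
tool_rot: [0.707, 0.023, 0.707, -0.023]
contact_force: [-3.8, -2.5, 3.3]
gripper_width: 0.08
```

```bash
python3 d.py 12; python3 -c "
from h import *
im=vision.grab_frame('side');cv2.imwrite('pics/s12.png',cv2.resize(im[100:180,260:340,::-1],None,fx=7,fy=7,interpolation=cv2.INTER_CUBIC))"
```

```text
t 14.45 pos [ 0.4042 -0.2372  0.0461] x [-0.    -0.001 -1.   ] z [ 0.998 -0.065 -0.   ] F [-3.8 -2.5  3.3] g 0.08
q [-0.69 -0.17  2.11 -0.    1.2  -0.62]
```

View pics/w_12.png

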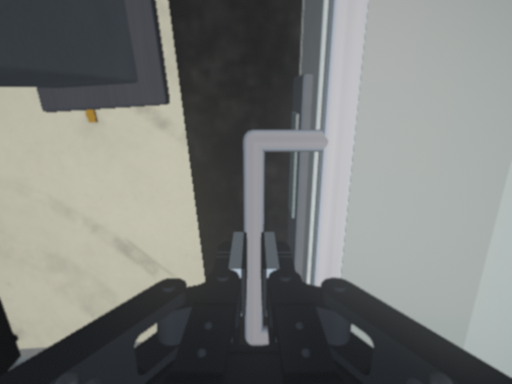

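View pics/s12.png

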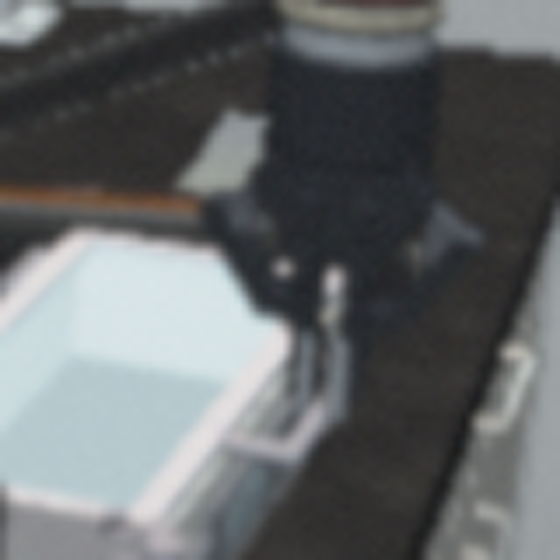

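Emit:
servo_tool(twist=[[0,0,0],[0,0,0],[0,0,0],[0,0,0]], xyz=[[0.12,0,1.55],[0.24,0,1.55],[0.38,-0.03,1.52],[0.51,-0.03,1.48]], fingers=[0,0,0,0])

```text
time: 15.05
tool_pos: [0.4156, -0.2379, 0.1058]
tool_rot: [0.706, 0.023, 0.708, -0.024]
contact_force: [-3.4, -6.9, -4.9]
gripper_width: 0.074
```

Emit:
servo_tool(twist=[[0,0,0],[0,0,0],[0,0,0],[0,0,0],[0,0,0]], xyz=[[0.63,-0.04,1.43],[0.76,-0.05,1.36],[0.88,-0.06,1.29],[0.98,-0.06,1.21],[1.08,-0.07,1.12]], fingers=[0,0,0,0,0])

```text
time: 15.68
tool_pos: [0.4587, -0.2404, 0.1717]
tool_rot: [0.705, 0.024, 0.708, -0.023]
contact_force: [0.3, 0.1, 0.2]
gripper_width: 0.0
```

```bash
python3 d.py 13; python3 -c "
from h import *
im=vision.grab_frame('side');cv2.imwrite('pics/s13.png',cv2.resize(im[60:200,210:350,::-1],None,fx=4,fy=4,interpolation=cv2.INTER_CUBIC))"
```

```text
t 15.68 pos [ 0.4587 -0.2404  0.1717] x [-0.004  0.    -1.   ] z [ 0.998 -0.066 -0.004] F [0.3 0.1 0.2] g 0.0
q [-0.63 -0.18  1.89 -0.    1.43 -0.56]
```

View pics/s13.png

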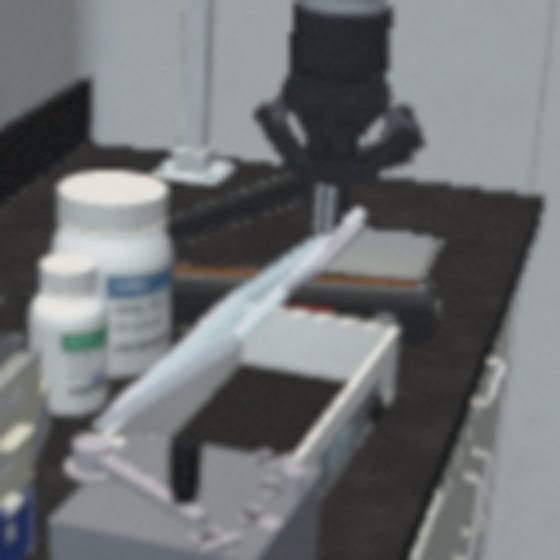

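View pics/w_13.png

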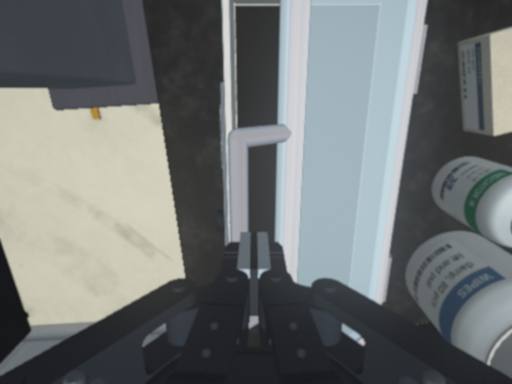

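```bash
python3 d.py 14;python3 -c "
from h import *
st=manip.state();c=cam('wrist',st);M=rot(st['tool_rot'])
for y in (0,.011,-.011):
  for d in (0,.01,.02,.03):
    P=st['tool_pos']+M@np.array([-d,y,.006]);print(y,d,proj(P,c).round(1),proj(P,cam('side')).round(1))
im=vision.grab_frame('side');cv2.imwrite('pics/s14.png',cv2.resize(im[75:135,260:330,::-1],None,fx=8,fy=8,interpolation=cv2.INTER_CUBIC))
im=cv2.imread('pics/w_14.png');cv2.imwrite('pics/w_14z.png',cv2.resize(im[200:380,180:330],None,fx=3,fy=3,interpolation=cv2.INTER_CUBIC))
"
```

```text
t 15.78 pos [ 0.462  -0.2405  0.1726] x [ 0.004 -0.001 -1.   ] z [ 0.998 -0.065  0.004] F [-0.4  0.5 -0.7] g -0.005
q [-0.62 -0.18  1.89  0.    1.42 -0.56]
0 0 [[263.6 228.8]] [[289.3 124.7]]
0 0.01 [[264.2 236.4]] [[289.6 121.7]]
0 0.02 [[264.8 244.9]] [[289.8 118.6]]
0 0.03 [[265.5 254.5]] [[290.  115.5]]
0.011 0 [[263.8 211.4]] [[288.3 125.8]]
0.011 0.01 [[264.4 218.2]] [[288.5 122.7]]
0.011 0.02 [[265.1 225.8]] [[288.8 119.6]]
0.011 0.03 [[265.8 234.3]] [[289.  116.5]]
-0.011 0 [[263.4 245.5]] [[290.4 123.7]]
-0.011 0.01 [[264.  253.9]] [[290.6 120.7]]
-0.011 0.02 [[264.6 263.2]] [[290.8 117.6]]
-0.011 0.03 [[265.2 273.7]] [[291.  114.6]]
```

View pics/s14.png

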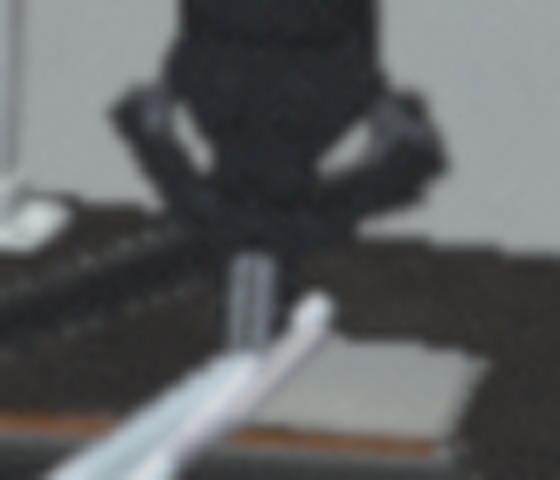

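View pics/w_14z.png

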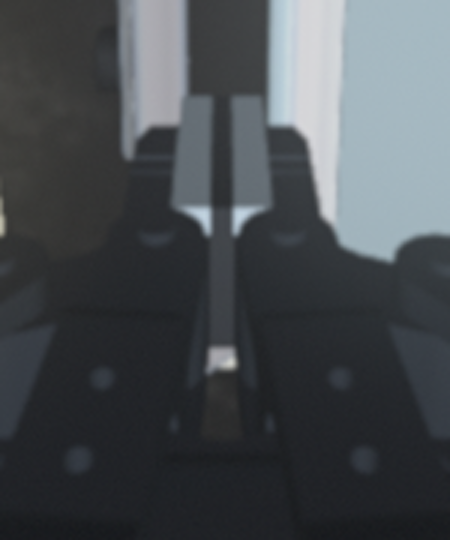

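```bash
cat >> h.py <<'E'
def lidpt(deg,y,r=.179,off=.005):
    a=np.radians(deg)+np.arctan2(off,.179)
    return W([[.075-r*np.cos(a),y,.066+r*np.sin(a)]])[0]
E
python3 -c "
from h import *
c=cam('wrist');s=cam('side')
for t in range(20,46,5): print(t,lidpt(t,.055).round(3),proj(lidpt(t,.055),s).round(1),proj(lidpt(t,.055),c).round(1),proj(lidpt(t,0),c).round(1))"
```

```text
20 [ 0.42  -0.183  0.132] [[299.2 145. ]] [[186.9 128.5]] [[191.9 206.8]]
25 [ 0.427 -0.183  0.146] [[297.5 140.2]] [[192.6 131.2]] [[197.4 214.5]]
30 [ 0.434 -0.184  0.16 ] [[295.4 135.6]] [[201.4 134.1]] [[205.8 222.8]]
35 [ 0.443 -0.184  0.173] [[292.9 131.1]] [[214.  137.4]] [[217.5 231.8]]
40 [ 0.453 -0.185  0.185] [[290.1 126.8]] [[230.9 140.9]] [[233.  241.4]]
45 [ 0.464 -0.186  0.196] [[286.9 122.7]] [[252.9 144.6]] [[252.9 251.6]]
```

Emit:
servo_tool(twist=[[0,0,0],[0,0,0],[0,0,0],[0,0,0]], xyz=[[-1,0,4],[-1,0,4],[0,0,0],[0,0,0]], fingers=[0,0,0,0])

```text
time: 16.38
tool_pos: [0.4398, -0.2397, 0.2496]
tool_rot: [0.706, 0.024, 0.707, -0.023]
contact_force: [0.0, -0.7, -1.0]
gripper_width: -0.005
```

```bash
python3 d.py 15;python3 -c "
from h import *
st=manip.state();c=cam('wrist',st);M=rot(st['tool_rot'])
for d in (0,.01,.02,.03):
    P=st['tool_pos']+M@np.array([-d,0,.0]);print(d,proj(P,cam('side')).round(1))
im=vision.grab_frame('side');cv2.imwrite('pics/s15.png',cv2.resize(im[60:160,250:330,::-1],None,fx=6,fy=6,interpolation=cv2.INTER_CUBIC))
"
```

```text
t 16.38 pos [ 0.4398 -0.2397  0.2496] x [-0.001  0.001 -1.   ] z [ 0.998 -0.065 -0.001] F [ 0.  -0.7 -1. ] g -0.005
q [-0.65 -0.27  1.84  0.    1.57 -0.58]
0 [[299.8 101.8]]
0.01 [[300.1  98.6]]
0.02 [[300.3  95.3]]
0.03 [[300.5  92.1]]
```

View pics/s15.png

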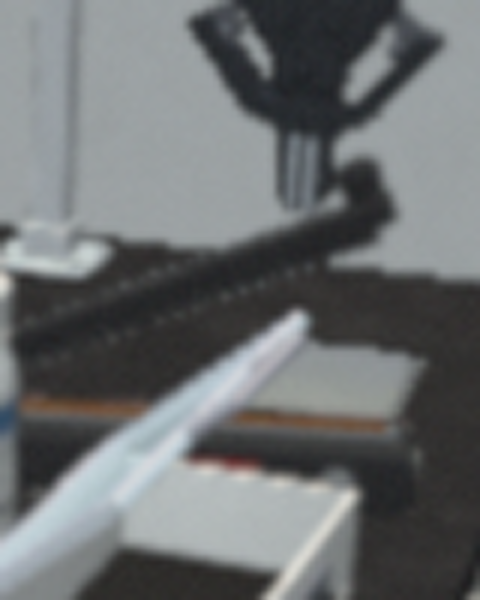

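View pics/w_15.png

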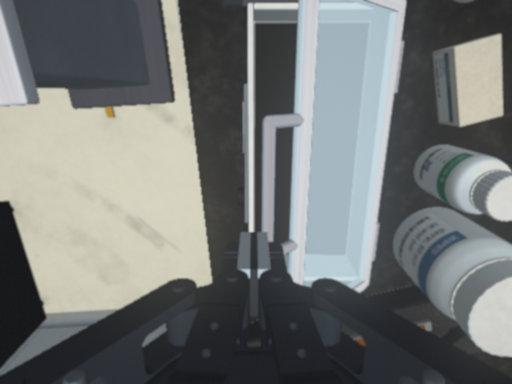

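```bash
python3 -c "
from h import *
c=cam('wrist');s=cam('side')
for t in range(24,56,3): print(t,lidpt(t,0).round(3),proj(lidpt(t,.055),s).round(1),proj([lidpt(t,.055),lidpt(t,-.055)],c).round(1).tolist())"
```

```text
24 [ 0.422 -0.238  0.143] [[297.9 141.2]] [[233.3, 118.5], [235.4, 234.4]]
27 [ 0.426 -0.238  0.152] [[296.7 138.4]] [[237.7, 119.4], [239.4, 238.4]]
30 [ 0.431 -0.239  0.16 ] [[295.4 135.6]] [[243.0, 120.2], [244.1, 242.4]]
33 [ 0.436 -0.239  0.168] [[294.  132.9]] [[249.1, 121.1], [249.5, 246.5]]
36 [ 0.441 -0.239  0.175] [[292.4 130.2]] [[256.2, 122.0], [255.8, 250.6]]
39 [ 0.447 -0.24   0.182] [[290.7 127.6]] [[264.2, 122.9], [262.7, 254.9]]
42 [ 0.453 -0.24   0.189] [[288.8 125.1]] [[273.2, 123.8], [270.6, 259.1]]
45 [ 0.46  -0.241  0.196] [[286.9 122.7]] [[283.3, 124.8], [279.2, 263.4]]
48 [ 0.467 -0.241  0.202] [[284.8 120.3]] [[294.3, 125.7], [288.7, 267.7]]
51 [ 0.474 -0.242  0.208] [[282.6 118.1]] [[306.5, 126.7], [299.0, 271.9]]
54 [ 0.482 -0.242  0.214] [[280.2 116. ]] [[319.6, 127.6], [310.1, 276.0]]
```

Emit:
servo_tool(twist=[[-0.0115,-0.175,0],[-0.0115,-0.175,0],[0,0,0],[0,0,0],[0,0,0]], xyz=[[0,0,0],[0,0,0],[-0.4,0,-2.5],[0,0,0],[0,0,0]], fingers=[0.21,0.21,0.21,0.21,0.21])

```text
time: 17.1
tool_pos: [0.4365, -0.2401, 0.2259]
tool_rot: [0.819, 0.019, 0.573, -0.027]
contact_force: [-0.0, -0.3, -0.2]
gripper_width: 0.21
```

```bash
python3 d.py 16; python3 -c "
from h import *
c=cam('wrist');s=cam('side')
for t in range(34,50,2): print(t,lidpt(t,0).round(3),proj([lidpt(t,.055),lidpt(t,-.055)],c).round(1).tolist())
im=cv2.imread('pics/w_16.png');cv2.imwrite('pics/w_16z.png',cv2.resize(im[80:300,180:340],None,fx=2.7,fy=2.7,interpolation=cv2.INTER_CUBIC))"
```

```text
t 17.1 pos [ 0.4365 -0.2401  0.2259] x [ 0.343 -0.022 -0.939] z [ 0.937 -0.061  0.343] F [-0.  -0.3 -0.2] g 0.21
q [-0.8  -0.51  2.09  0.24  1.31 -0.76]
34 [ 0.438 -0.239  0.17 ] [[227.0, 123.1], [230.4, 261.8]]
36 [ 0.441 -0.239  0.175] [[234.1, 123.6], [236.6, 264.1]]
38 [ 0.445 -0.24   0.18 ] [[241.7, 124.1], [243.2, 266.3]]
40 [ 0.449 -0.24   0.185] [[249.7, 124.6], [250.1, 268.4]]
42 [ 0.453 -0.24   0.189] [[258.0, 125.1], [257.2, 270.5]]
44 [ 0.458 -0.241  0.194] [[266.7, 125.5], [264.7, 272.4]]
46 [ 0.462 -0.241  0.198] [[275.8, 125.9], [272.5, 274.3]]
48 [ 0.467 -0.241  0.202] [[285.1, 126.3], [280.4, 276.0]]
```

View pics/w_16z.png

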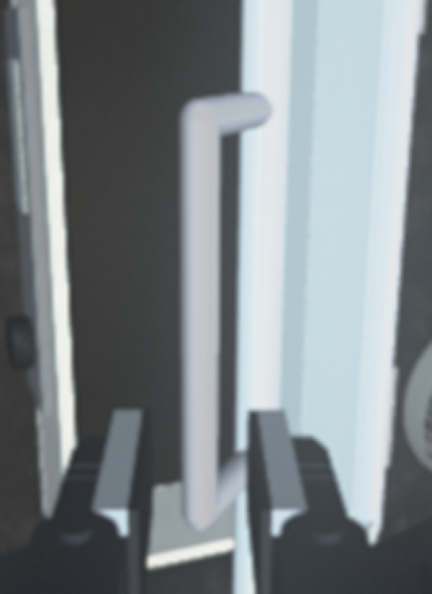

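Emit:
servo_tool(twist=[[0,0,0],[0,0,0],[0,0,0],[0,0,0],[0,0,0],[0,0,0]], xyz=[[0.85,0,-2.3],[0.75,0,-2.0],[0.65,0,-1.7],[0.6,0,-1.5],[0,0,0],[0,0,0]], fingers=[0.21,0.21,0.21,0.21,0.21,0.21])

```text
time: 17.9
tool_pos: [0.4651, -0.2405, 0.1518]
tool_rot: [0.819, 0.018, 0.572, -0.027]
contact_force: [0.6, -0.0, -0.5]
gripper_width: 0.213
```

Emit:
servo_tool(twist=[[0,0,0],[0,0,0],[0,0,0],[0,0,0]], xyz=[[0,0,0],[0,0,0],[0,0,0],[0,0,0]], fingers=[0,0,0,0])

```text
time: 18.4
tool_pos: [0.4646, -0.2406, 0.1521]
tool_rot: [0.819, 0.018, 0.572, -0.027]
contact_force: [-6.2, 1.2, 4.9]
gripper_width: 0.093
```

```bash
python3 d.py 17; python3 -c "
from h import *
im=vision.grab_frame('side');cv2.imwrite('pics/s17.png',cv2.resize(im[60:200,210:350,::-1],None,fx=4,fy=4,interpolation=cv2.INTER_CUBIC))"
```

```text
t 18.4 pos [ 0.4646 -0.2406  0.1521] x [ 0.343 -0.024 -0.939] z [ 0.937 -0.061  0.344] F [-6.2  1.2  4.9] g 0.093
q [-0.75 -0.39  2.13  0.24  1.14 -0.75]
```

View pics/s17.png

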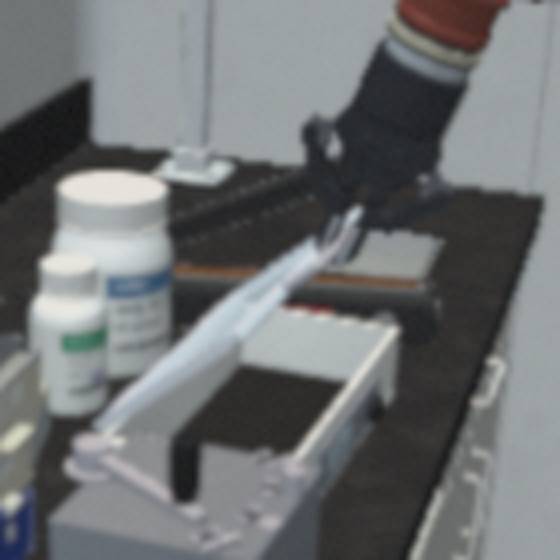

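```bash
cat > plan.py <<'E'
from h import *
import sys
t0,t1,p0,p1,n,d=map(float,sys.argv[1:])
n=int(n);T=np.linspace(t0,t1,n+1);P=np.linspace(p0,p1,n+1)
X=np.array([lidpt(t,0)+d*(W([[np.sin(p),0,-np.cos(p)]])[0]-W([[0,0,0]])[0]) for t,p in zip(T,P)])
print(X[0].round(4),X[-1].round(4));print((np.diff(X,axis=0)*100).round(2).tolist(),np.diff(P)[0])
E
python3 plan.py 41.2 101 .35 0 14 .039
```

```text
[ 0.4651 -0.241   0.151 ] [ 0.6218 -0.2512  0.2017]
[[0.85, -0.06, 0.91], [0.92, -0.06, 0.84], [0.98, -0.06, 0.77], [1.03, -0.07, 0.69], [1.08, -0.07, 0.6], [1.12, -0.07, 0.52], [1.16, -0.08, 0.43], [1.19, -0.08, 0.33], [1.21, -0.08, 0.24], [1.23, -0.08, 0.14], [1.23, -0.08, 0.05], [1.23, -0.08, -0.05], [1.23, -0.08, -0.15], [1.21, -0.08, -0.24]] -0.025000000000000022
```

Emit:
servo_tool(twist=[[0.0016,0.025,0],[0.0016,0.025,0],[0.0016,0.025,0],[0.0016,0.025,0],[0.0016,0.025,0],[0.0016,0.025,0],[0.0016,0.025,0]], xyz=[[0.85,-0.06,0.91],[0.92,-0.06,0.84],[0.98,-0.06,0.77],[1.03,-0.07,0.69],[1.08,-0.07,0.6],[1.12,-0.07,0.52],[1.16,-0.08,0.43]], fingers=[0,0,0,0,0,0,0])

```text
time: 19.38
tool_pos: [0.5355, -0.2454, 0.1999]
tool_rot: [0.765, 0.021, 0.643, -0.026]
contact_force: [-6.2, 0.5, 4.8]
gripper_width: 0.089
```

Emit:
servo_tool(twist=[[0.0016,0.025,0],[0.0016,0.025,0],[0.0016,0.025,0],[0.0016,0.025,0],[0.0016,0.025,0],[0.0016,0.025,0],[0.0016,0.025,0],[0,0,0]], xyz=[[1.19,-0.08,0.33],[1.21,-0.08,0.24],[1.23,-0.08,0.14],[1.23,-0.08,0.05],[1.23,-0.08,-0.05],[1.23,-0.08,-0.15],[1.21,-0.08,-0.24],[0,0,0]], fingers=[0,0,0,0,0,0,0,0])

```text
time: 20.38
tool_pos: [0.6234, -0.2513, 0.2034]
tool_rot: [0.708, 0.022, 0.705, -0.024]
contact_force: [2.9, -1.5, 2.6]
gripper_width: 0.089
```

```bash
python3 d.py 18; python3 -c "
from h import *
im=vision.grab_frame('side');cv2.imwrite('pics/s18.png',cv2.resize(im[60:200,210:350,::-1],None,fx=4,fy=4,interpolation=cv2.INTER_CUBIC))"
```

```text
t 20.38 pos [ 0.6234 -0.2513  0.2034] x [ 0.004 -0.003 -1.   ] z [ 0.998 -0.065  0.004] F [ 2.9 -1.5  2.6] g 0.089
q [-0.49  0.16  1.5  -0.    1.47 -0.43]
```

View pics/s18.png

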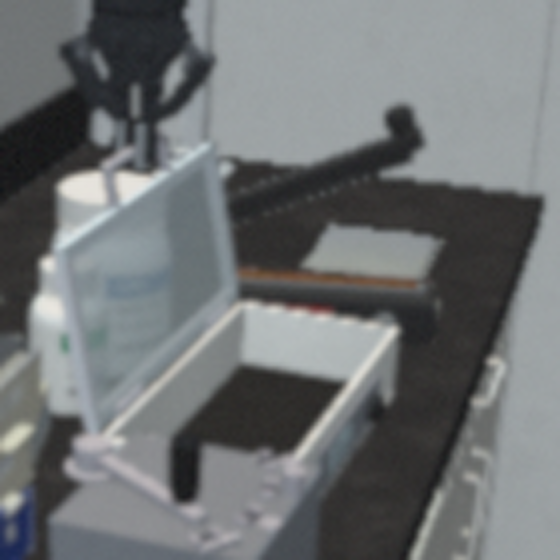

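View pics/w_18.png

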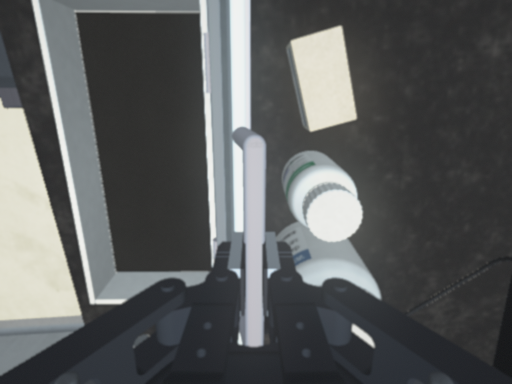

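Emit:
servo_tool(twist=[[0,0,0],[0,0,0],[0,0,0]], xyz=[[-0.35,0,0.05],[0,0,0],[0,0,0]], fingers=[0,0,0])

```text
time: 20.85
tool_pos: [0.6191, -0.2511, 0.2044]
tool_rot: [0.709, 0.022, 0.705, -0.024]
contact_force: [3.0, -1.7, 5.4]
gripper_width: 0.085
```

Emit:
servo_tool(twist=[[0,0,0],[0,0,0],[0,0,0],[0,0,0],[0,0,0],[0,0,0],[0,0,0],[0,0,0]], xyz=[[0,0,0],[0,0,0],[0,0,0],[0,0,2.5],[0,0,4],[0,0,4],[0,0,0],[0,0,0]], fingers=[0.3,0.3,0.3,0.3,0.3,0.3,0.3,0.3])

```text
time: 21.85
tool_pos: [0.6175, -0.2503, 0.3061]
tool_rot: [0.706, 0.023, 0.707, -0.023]
contact_force: [-0.7, 1.0, -1.5]
gripper_width: 0.3
```

```bash
python3 d.py 19; python3 -c "
from h import *
c=cam('wrist')
for t in range(94,108,2): print(t,proj([lidpt(t,.055),lidpt(t,-.055)],c).round(1).tolist())
im=cv2.imread('pics/w_19.png');cv2.imwrite('pics/w_19z.png',cv2.resize(im[80:300,180:340],None,fx=2.7,fy=2.7,interpolation=cv2.INTER_CUBIC))"
```

```text
t 21.85 pos [ 0.6175 -0.2503  0.3061] x [-0.001  0.    -1.   ] z [ 0.998 -0.065 -0.001] F [-0.7  1.  -1.5] g 0.3
q [-0.5   0.11  1.39 -0.    1.64 -0.43]
94 [[230.5, 124.7], [233.4, 258.9]]
96 [[239.1, 124.7], [240.9, 258.4]]
98 [[247.6, 124.5], [248.3, 257.9]]
100 [[256.0, 124.4], [255.6, 257.2]]
102 [[264.3, 124.2], [262.8, 256.4]]
104 [[272.3, 124.0], [269.9, 255.4]]
106 [[280.2, 123.8], [276.8, 254.4]]
```

View pics/w_19z.png

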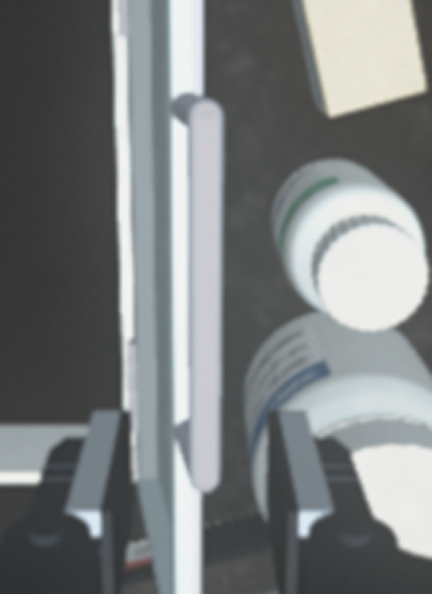

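Emit:
servo_tool(twist=[[0,0,0],[0,0,0],[0,0,0],[0,0,0],[0,0,0],[0,0,0],[0,0,0],[0,0,0]], xyz=[[-5,3,0],[-5,5,0],[-5,5,0],[-3,6,0],[0,6,0],[0,6,0],[0,6,0],[0,6,0]], fingers=[0.95,0.95,0.95,0.95,0.95,0.95,0.95,0.95])

```text
time: 22.9
tool_pos: [0.4504, 0.1655, 0.3052]
tool_rot: [0.706, 0.023, 0.708, -0.024]
contact_force: [0.6, -0.1, -0.6]
gripper_width: 0.948
```

Emit:
servo_tool(twist=[[0,0,0],[0,0,0]], xyz=[[0,0,0],[0,0,0]], fingers=[0.95,0.95])

```text
time: 23.15
tool_pos: [0.4509, 0.1636, 0.3056]
tool_rot: [0.706, 0.022, 0.708, -0.024]
contact_force: [0.0, -0.5, 0.0]
gripper_width: 0.947
```

```bash
python3 d.py 20 jar_0_center sample_tin_center
```

```text
t 23.15 pos [0.4509 0.1636 0.3056] x [-0.003 -0.002 -1.   ] z [ 0.998 -0.065 -0.003] F [ 0.  -0.5  0. ] g 0.947
q [ 0.19 -0.34  1.8  -0.    1.68  0.26]
jar_0_center 0.62 [304.8 244.8  69.6  40.3] [ 0.522 -0.     0.026]
jar_0_center 0.58 [231.3 121.6  41.   40.2] [0.421 0.201 0.026]
```

View pics/w_20.png

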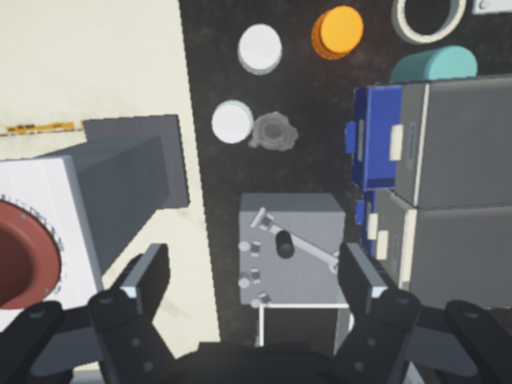

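```bash
python3 -c "
from h import *
st=manip.state();c=cam('wrist',st)
for uv in [(232,121.5),(260,48),(273,131),(337,31),(232,140),(213,122)]: print(uv,onz(uv,c,.052).round(3),onz(uv,c,0).round(3))
T=np.eye(4)
im=vision.grab_frame('side');c=cam('side')
for d in vision.spot_in('side','jar_0_center'): e=d['extent'];print(d['score'],np.round(e),onz(e[:2],c,.026).round(3))
save(im,'s20.png')"
```

```text
(232, 121.5) [0.425 0.203 0.052] [0.421 0.198 0.   ]
(260, 48) [0.468 0.29  0.052] [0.469 0.296 0.   ]
(273, 131) [0.479 0.187 0.052] [0.482 0.18  0.   ]
(337, 31) [0.563 0.303 0.052] [0.577 0.311 0.   ]
(232, 140) [0.423 0.178 0.052] [0.419 0.171 0.   ]
(213, 122) [0.4   0.204 0.052] [0.392 0.199 0.   ]
0.74 [260. 246.  25.  31.] [0.421 0.211 0.026]
0.63 [188. 258.  26.  35.] [0.56  0.312 0.026]
0.63 [166. 282.  19.  35.] [0.566 0.402 0.026]
0.43 [244. 181.  32.  18.] [ 0.565 -0.093  0.026]
```

View pics/s20.png

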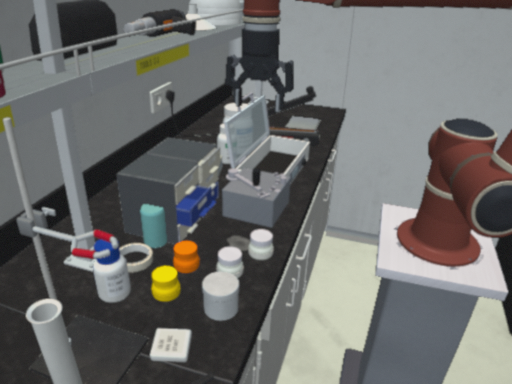

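Emit:
servo_tool(twist=[[0,0,0],[0,0,0],[0,0,0],[0,0,0],[0,0,0],[0,0,0],[0,0,0]], xyz=[[-2.8,4,0],[0,0,-5],[0,0,-5],[0,0,-5],[0,0,-3.5],[0,0,0],[0,0,0]], fingers=[1,1,1,1,1,1,1])

```text
time: 24.28
tool_pos: [0.4248, 0.2037, 0.1241]
tool_rot: [0.708, 0.024, 0.706, -0.023]
contact_force: [0.8, 0.2, 0.4]
gripper_width: 0.996
```

```bash
python3 d.py 21;python3 -c "
from h import *
c=cam('wrist');print([ [z,proj([.423,.203,z],c).round(1).tolist()] for z in (0,.026,.052)])"
```

```text
t 24.27 pos [0.4248 0.2037 0.1241] x [ 0.003  0.    -1.   ] z [ 0.998 -0.066  0.002] F [0.8 0.2 0.4] g 0.996
q [ 0.29 -0.26  2.05 -0.    1.36  0.36]
[[0, [[250.9, 175.5]]], [0.026, [[250.7, 183.0]]], [0.052, [[250.5, 192.1]]]]
```

View pics/w_21.png

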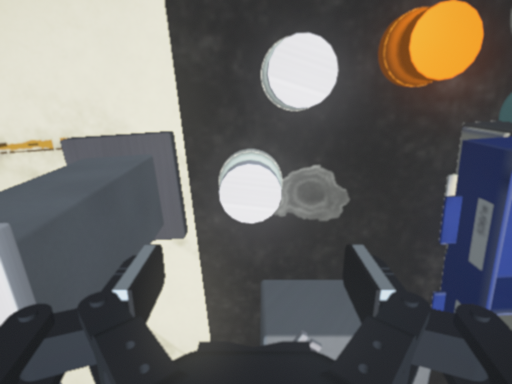

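Emit:
servo_tool(twist=[[0,0,0],[0,0,0],[0,0,0],[0,0,0],[0,0,0],[0,0,0],[0,0,0]], xyz=[[-0.1,0,-4],[0,0,-3],[0,0,-2.5],[0,0,-1.5],[0,0,-1.4],[0,0,0],[0,0,0]], fingers=[1,1,1,1,1,1,1])

```text
time: 25.2
tool_pos: [0.4234, 0.204, -0.0008]
tool_rot: [0.707, 0.023, 0.706, -0.023]
contact_force: [0.1, -0.8, 0.9]
gripper_width: 0.999
```

```bash
python3 d.py 22; python3 -c "
from h import *
im=vision.grab_frame('side');cv2.imwrite('pics/s22.png',cv2.resize(im[160:310,200:320,::-1],None,fx=4,fy=4,interpolation=cv2.INTER_CUBIC))"
```

```text
t 25.2 pos [ 0.4234  0.204  -0.0008] x [ 0.002 -0.    -1.   ] z [ 0.998 -0.065  0.002] F [ 0.1 -0.8  0.9] g 0.999
q [ 0.29 -0.09  2.13 -0.    1.1   0.36]
```

View pics/s22.png

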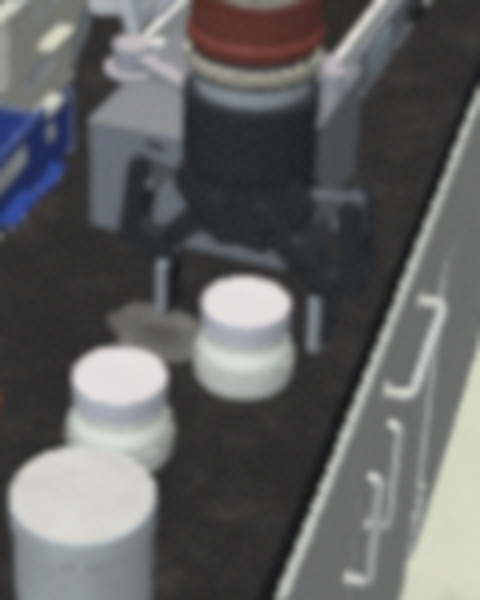

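View pics/w_22.png

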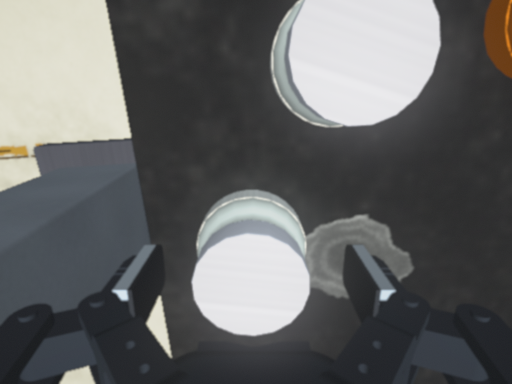

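Emit:
servo_tool(twist=[[0,0,0],[0,0,0],[0,0,0],[0,0,0],[0,0,0],[0,0,0],[0,0,0]], xyz=[[0,0,-0.6],[0,0,-0.7],[0,0,0],[0,0,0],[0,0,0],[0,0,0],[0,0,0]], fingers=[1,1,0.5,0.3,0.3,0.3,0.3])

```text
time: 26.18
tool_pos: [0.423, 0.2039, -0.0143]
tool_rot: [0.707, 0.023, 0.706, -0.023]
contact_force: [0.2, 0.5, 2.7]
gripper_width: 0.642
```

```bash
python3 d.py 23; python3 -c "
from h import *
im=vision.grab_frame('side');cv2.imwrite('pics/s23.png',cv2.resize(im[160:310,200:320,::-1],None,fx=4,fy=4,interpolation=cv2.INTER_CUBIC))"
```

```text
t 26.18 pos [ 0.423   0.2039 -0.0143] x [ 0.001 -0.    -1.   ] z [ 0.998 -0.065  0.001] F [0.2 0.5 2.7] g 0.642
q [ 0.29 -0.06  2.13 -0.    1.07  0.36]
```

View pics/s23.png

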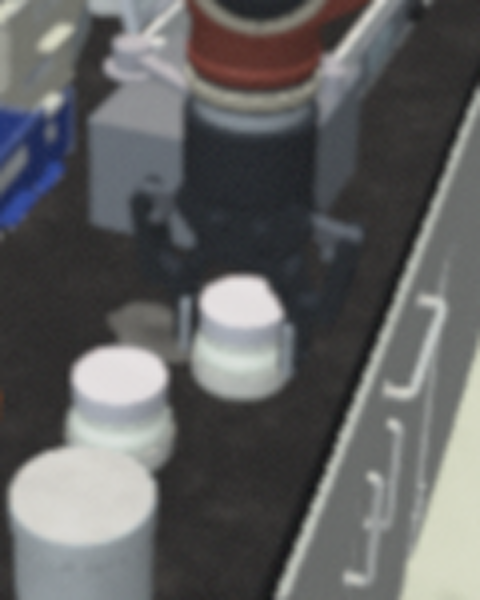

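View pics/w_23.png

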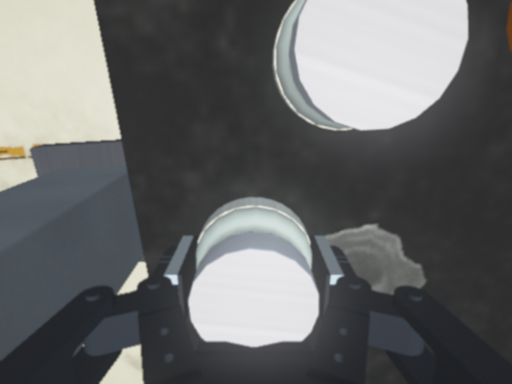

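```bash
python3 -c "
from h import *
print(W([[0,-.045,0],[0,.045,0]]))"
```

```text
[[ 0.50507257 -0.28870468  0.        ]
 [ 0.51092743 -0.19889532  0.        ]]
```

Emit:
servo_tool(twist=[[0,0,0],[0,0,0],[0,0,0],[0,0,0],[0,0,0],[0,0,0]], xyz=[[0,0,1.5],[0,0,3.5],[0,0,5],[0,0,5],[0,0,5],[0,0,0]], fingers=[0.3,0.3,0.3,0.3,0.3,0.3])

```text
time: 27.02
tool_pos: [0.4251, 0.2046, 0.1912]
tool_rot: [0.71, 0.024, 0.703, -0.022]
contact_force: [0.3, 0.7, -1.8]
gripper_width: 0.648
```

```bash
python3 d.py 24; python3 -c "
from h import *
im=vision.grab_frame('side');cv2.imwrite('pics/s24.png',cv2.resize(im[60:310,180:340,::-1],None,fx=2.4,fy=2.4,interpolation=cv2.INTER_CUBIC))"
```

```text
t 27.02 pos [0.4251 0.2046 0.1912] x [ 0.01   0.002 -1.   ] z [ 0.998 -0.065  0.009] F [ 0.3  0.7 -1.8] g 0.648
q [ 0.29 -0.33  1.98 -0.    1.48  0.36]
```

View pics/s24.png

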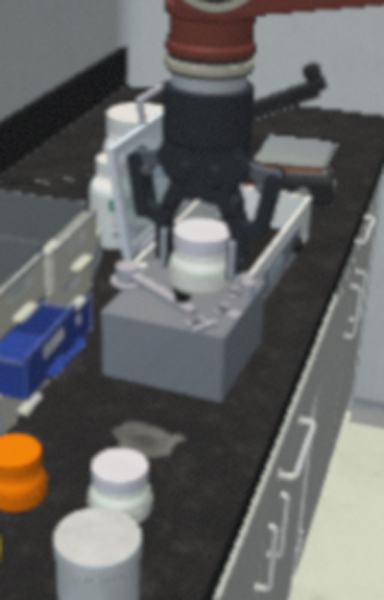

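Emit:
servo_tool(twist=[[0,0,0],[0,0,0],[0,0,0],[0,0,0],[0,0,0],[0,0,0],[0,0,0],[0,0,0]], xyz=[[0.2,-3.3,0],[1,-6,0],[1,-6,0],[1,-6,0],[1,-6,0],[1,-6,0],[1,-6,0],[1,-5,0]], fingers=[0.3,0.3,0.3,0.3,0.3,0.3,0.3,0.3])

```text
time: 28.12
tool_pos: [0.4929, -0.2407, 0.1823]
tool_rot: [0.705, 0.024, 0.708, -0.023]
contact_force: [0.8, 0.6, -0.9]
gripper_width: 0.64
```

Emit:
servo_tool(twist=[[0,0,0],[0,0,0],[0,0,0],[0,0,0]], xyz=[[1,-5,0],[0,0,0],[0,0,0],[0,0,0]], fingers=[0.3,0.3,0.3,0.3])

```text
time: 28.62
tool_pos: [0.504, -0.2877, 0.1842]
tool_rot: [0.706, 0.023, 0.707, -0.022]
contact_force: [-0.2, 0.3, -1.4]
gripper_width: 0.639
```

```bash
python3 d.py 25
```

```text
t 28.62 pos [ 0.504  -0.2877  0.1842] x [-0.001  0.001 -1.   ] z [ 0.998 -0.064 -0.002] F [-0.2  0.3 -1.4] g 0.639
q [-0.65 -0.04  1.74 -0.    1.44 -0.58]
```

View pics/w_25.png

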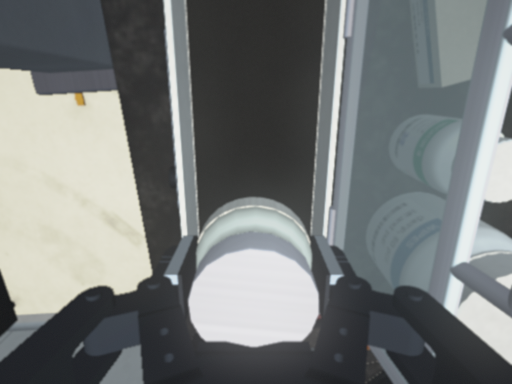

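Emit:
servo_tool(twist=[[0,0,0],[0,0,0],[0,0,0],[0,0,0],[0,0,0],[0,0,0],[0,0,0]], xyz=[[0,0,-4],[0,0,-4.5],[0,0,-4],[0,0,-3],[0,0,-2],[0,0,0],[0,0,0]], fingers=[0.3,0.3,0.3,0.3,0.3,0.3,0.3])

```text
time: 29.55
tool_pos: [0.5056, -0.2898, 0.0119]
tool_rot: [0.708, 0.022, 0.706, -0.024]
contact_force: [0.2, 0.5, -0.7]
gripper_width: 0.644
```

Emit:
servo_tool(twist=[[0,0,0],[0,0,0],[0,0,0]], xyz=[[0,0,-0.7],[0,0,-0.6],[0,0,0]], fingers=[0.3,0.3,0.3])

```text
time: 29.92
tool_pos: [0.5041, -0.2889, -0.0033]
tool_rot: [0.706, 0.023, 0.707, -0.023]
contact_force: [0.4, 0.1, -2.3]
gripper_width: 0.642
```

Emit:
servo_tool(twist=[[0,0,0],[0,0,0],[0,0,0]], xyz=[[0,0,-0.3],[0,0,-0.15],[0,0,0]], fingers=[0.3,0.3,0.3])

```text
time: 30.3
tool_pos: [0.5044, -0.2892, -0.0074]
tool_rot: [0.707, 0.023, 0.707, -0.023]
contact_force: [-0.3, -0.3, -0.8]
gripper_width: 0.641
```

Near contact; release (small opening) and retreat.

Emit:
servo_tool(twist=[[0,0,0],[0,0,0],[0,0,0],[0,0,0],[0,0,0],[0,0,0],[0,0,0],[0,0,0]], xyz=[[0,0,-0.1],[0,0,0],[0,0,0],[0,0,1],[0,0,4],[0,0,5],[0,0,5],[0,0,5]], fingers=[0.7,0.85,0.85,0.85,0.85,0.85,0.85,0.9])

```text
time: 31.3
tool_pos: [0.5045, -0.2892, 0.1944]
tool_rot: [0.707, 0.023, 0.706, -0.024]
contact_force: [0.4, -0.3, 0.5]
gripper_width: 0.899
```

Emit:
servo_tool(twist=[[0,0,0],[0,0,0],[0,0,0]], xyz=[[0,-3,3],[0,0,0],[0,0,0]], fingers=[1,1,1])

```text
time: 31.68
tool_pos: [0.504, -0.3185, 0.2208]
tool_rot: [0.706, 0.023, 0.707, -0.023]
contact_force: [-0.1, 0.8, -0.6]
gripper_width: 0.997
```

```bash
python3 d.py 26; python3 -c "
from h import *
c=cam('wrist');print(proj(W([[0,-.045,.006],[0,-.045,.058]]),c))"
```

```text
t 31.68 pos [ 0.504  -0.3185  0.2208] x [-0.001  0.001 -1.   ] z [ 0.998 -0.066 -0.001] F [-0.1  0.8 -0.6] g 0.997
q [-0.69 -0.02  1.67 -0.    1.5  -0.62]
[[253.55584159 132.67140203]
 [253.41773434 138.86581459]]
```

View pics/w_26.png

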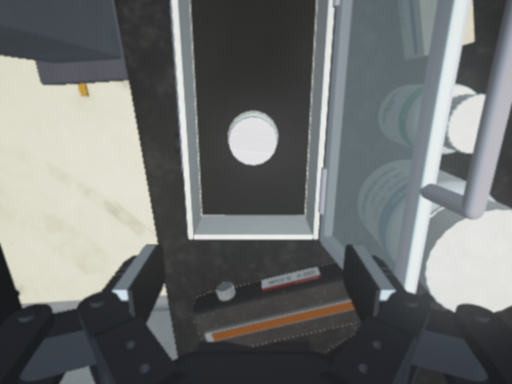

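Emit:
servo_tool(twist=[[0,0,0],[0,0,0],[0,0,0],[0,0,0],[0,0,0],[0,0,0],[0,0,0],[0,0,0]], xyz=[[-0.5,3,2],[-0.5,6,2],[-0.5,6,2],[-0.5,6,0],[-0.5,6,0],[-0.5,6,0],[-0.5,6,0],[-0.2,6,0]], fingers=[1,1,1,1,1,1,1,1])

```text
time: 32.72
tool_pos: [0.4659, 0.1313, 0.2791]
tool_rot: [0.706, 0.023, 0.708, -0.023]
contact_force: [1.3, 0.4, -0.2]
gripper_width: 0.998
```

Emit:
servo_tool(twist=[[0,0,0],[0,0,0],[0,0,0],[0,0,0]], xyz=[[0,6,0],[0,3,0],[0,0,0],[0,0,0]], fingers=[1,1,1,1])

```text
time: 33.22
tool_pos: [0.4669, 0.2185, 0.2798]
tool_rot: [0.706, 0.022, 0.708, -0.024]
contact_force: [0.6, -0.1, -0.1]
gripper_width: 1.001
```

```bash
python3 d.py 27 jar_0_center sample_tin_center
```

```text
t 33.23 pos [0.4669 0.2185 0.2798] x [-0.002 -0.002 -1.   ] z [ 0.998 -0.065 -0.002] F [ 0.6 -0.1 -0.1] g 1.001
q [ 0.29 -0.24  1.77 -0.    1.62  0.36]
jar_0_center 0.94 [326.9  78.9  47.8  44.2] [0.566 0.304 0.026]
jar_0_center 0.65 [325.6   9.1  47.5  18.1] [0.564 0.383 0.026]
sample_tin_center 0.89 [224.7  15.3  66.8  30.6] [0.443 0.383 0.034]
```

View pics/w_27.png

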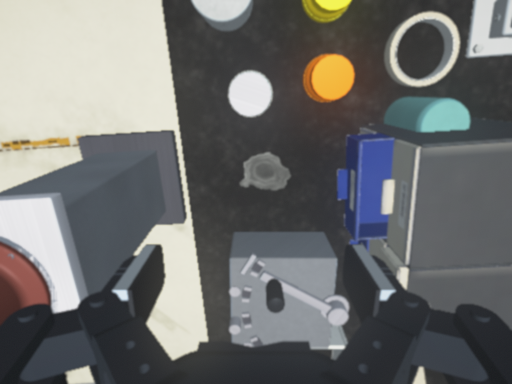

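```bash
python3 -c "
from h import *
c=cam('wrist');print(onz((250,93.5),c,.052), onz((328.5,77.5),c,.052), onz((224,3),c,.068))"
```

```text
[0.46806257 0.29258355 0.052     ] [0.56372146 0.3046042  0.052     ] [0.44671031 0.38746829 0.068     ]
```

Emit:
servo_tool(twist=[[0,0,0],[0,0,0],[0,0,0],[0,0,0],[0,0,0],[0,0,0],[0,0,0]], xyz=[[0,3.7,0],[0.1,3.7,-2],[0,0,-5],[0,0,-5],[0,0,-4],[0,0,0],[0,0,0]], fingers=[0.95,0.95,0.95,0.95,0.95,0.95,0.95])

```text
time: 34.25
tool_pos: [0.47, 0.2929, 0.1232]
tool_rot: [0.708, 0.024, 0.706, -0.023]
contact_force: [0.7, 0.4, 0.8]
gripper_width: 0.95
```

```bash
python3 d.py 28; python3 -c "
from h import *
c=cam('wrist');print(proj([.468,.2926,.052],c))"
```

```text
t 34.25 pos [0.47   0.2929 0.1232] x [ 0.002  0.001 -1.   ] z [ 0.998 -0.066  0.002] F [0.7 0.4 0.8] g 0.95
q [ 0.42 -0.05  1.86 -0.    1.33  0.49]
[[250.23934099 192.20743172]]
```

View pics/w_28.png

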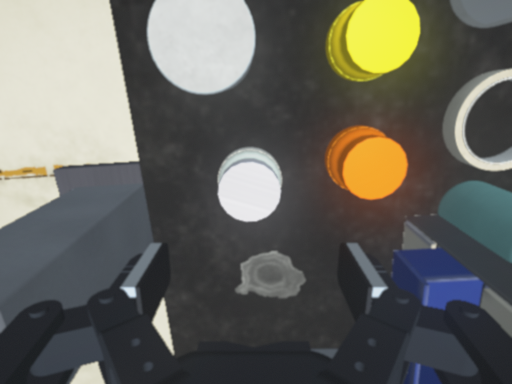

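Emit:
servo_tool(twist=[[0,0,0],[0,0,0],[0,0,0],[0,0,0],[0,0,0],[0,0,0],[0,0,0]], xyz=[[-0.1,0,-4],[0,0,-3],[0,0,-2.5],[0,0,-2],[0,0,-1.2],[0,0,-0.9],[0,0,0]], fingers=[0.95,0.95,0.95,0.95,0.95,0.95,0.95])

```text
time: 35.17
tool_pos: [0.4676, 0.293, -0.015]
tool_rot: [0.707, 0.023, 0.707, -0.023]
contact_force: [0.3, -0.2, 0.1]
gripper_width: 0.949
```

Emit:
servo_tool(twist=[[0,0,0],[0,0,0],[0,0,0],[0,0,0],[0,0,0]], xyz=[[0,0,0],[0,0,0],[0,0,0],[0,0,0],[0,0,0]], fingers=[0.5,0.3,0.3,0.3,0.3])

```text
time: 35.8
tool_pos: [0.4689, 0.2936, -0.0132]
tool_rot: [0.708, 0.023, 0.706, -0.023]
contact_force: [-0.5, -0.2, 5.8]
gripper_width: 0.637
```

```bash
python3 d.py 29
```

```text
t 35.8 pos [ 0.4689  0.2936 -0.0132] x [ 0.002  0.001 -1.   ] z [ 0.998 -0.065  0.002] F [-0.5 -0.2  5.8] g 0.637
q [ 0.43  0.13  1.93 -0.    1.08  0.49]
```

View pics/w_29.png

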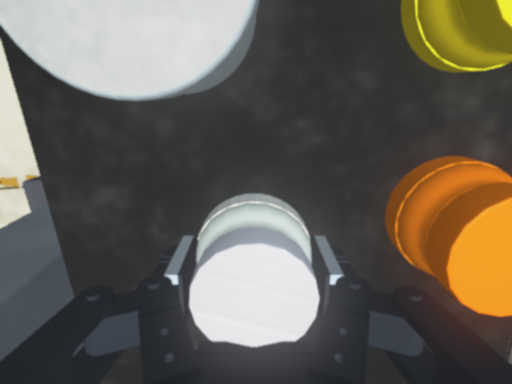

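Emit:
servo_tool(twist=[[0,0,0],[0,0,0],[0,0,0],[0,0,0],[0,0,0],[0,0,0]], xyz=[[0,0,1.5],[0,0,3.5],[0,0,5],[0,0,5],[0,0,5],[0,0,0]], fingers=[0.3,0.3,0.3,0.3,0.3,0.3])

```text
time: 36.6
tool_pos: [0.4704, 0.2943, 0.1917]
tool_rot: [0.71, 0.025, 0.703, -0.022]
contact_force: [0.6, -0.1, -2.0]
gripper_width: 0.642
```

Emit:
servo_tool(twist=[[0,0,0],[0,0,0],[0,0,0],[0,0,0],[0,0,0],[0,0,0],[0,0,0],[0,0,0]], xyz=[[0.2,-3.2,0],[0.5,-6,0],[0.5,-6,0],[0.5,-6,0],[0.5,-6,0],[0.5,-6,0],[0.5,-6,0],[0.5,-5,0]], fingers=[0.3,0.3,0.3,0.3,0.3,0.3,0.3,0.3])

```text
time: 37.6
tool_pos: [0.5034, -0.1509, 0.1836]
tool_rot: [0.706, 0.024, 0.707, -0.023]
contact_force: [0.9, 0.1, -1.0]
gripper_width: 0.64
```

Emit:
servo_tool(twist=[[0,0,0],[0,0,0],[0,0,0],[0,0,0]], xyz=[[0.5,-5,0],[0,0,0],[0,0,0],[0,0,0]], fingers=[0.3,0.3,0.3,0.3])

```text
time: 38.1
tool_pos: [0.5093, -0.1977, 0.1845]
tool_rot: [0.706, 0.023, 0.707, -0.023]
contact_force: [-0.0, 0.4, -1.2]
gripper_width: 0.642
```

```bash
python3 d.py 30
```

```text
t 38.1 pos [ 0.5093 -0.1977  0.1845] x [-0.001  0.    -1.   ] z [ 0.998 -0.064 -0.001] F [-0.   0.4 -1.2] g 0.642
q [-0.51 -0.12  1.82 -0.    1.44 -0.44]
```

View pics/w_30.png

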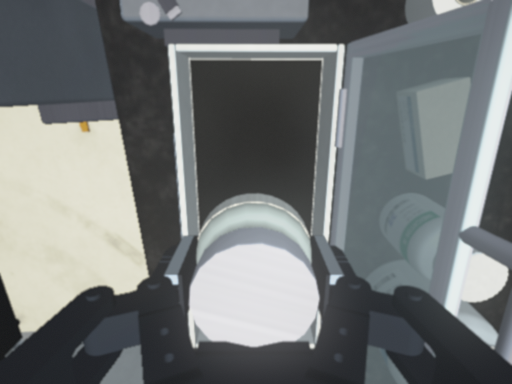

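Emit:
servo_tool(twist=[[0,0,0],[0,0,0],[0,0,0],[0,0,0],[0,0,0],[0,0,0],[0,0,0],[0,0,0]], xyz=[[0,0,-4],[0,0,-4.5],[0,0,-4],[0,0,-3],[0,0,-2],[0,0,-1],[0,0,-0.2],[0,0,0]], fingers=[0.3,0.3,0.3,0.3,0.3,0.3,0.3,0.3])

```text
time: 39.15
tool_pos: [0.5106, -0.1994, -0.0007]
tool_rot: [0.707, 0.023, 0.706, -0.024]
contact_force: [0.2, 0.6, -2.4]
gripper_width: 0.637
```

Emit:
servo_tool(twist=[[0,0,0],[0,0,0],[0,0,0]], xyz=[[0,0,-0.3],[0,0,-0.1],[0,0,0]], fingers=[0.3,0.3,0.3])

```text
time: 39.52
tool_pos: [0.5097, -0.199, -0.0057]
tool_rot: [0.707, 0.023, 0.707, -0.023]
contact_force: [0.0, -0.4, -2.5]
gripper_width: 0.639
```

Emit:
servo_tool(twist=[[0,0,0],[0,0,0],[0,0,0],[0,0,0],[0,0,0],[0,0,0],[0,0,0],[0,0,0]], xyz=[[0,0,-0.2],[0,0,0],[0,0,0],[0,0,0],[0,0,1],[0,0,4],[0,0,5],[0,0,5]], fingers=[0.3,0.7,0.85,0.85,0.85,0.85,0.85,0.85])

```text
time: 40.52
tool_pos: [0.5096, -0.1989, 0.1444]
tool_rot: [0.707, 0.023, 0.707, -0.023]
contact_force: [-0.2, -1.1, -0.5]
gripper_width: 0.851
```

Emit:
servo_tool(twist=[[0,0,0],[0,0,0],[0,0,0],[0,0,0],[0,0,0]], xyz=[[0,-4,5],[0,-6,5],[0,-2,0],[0,0,0],[0,0,0]], fingers=[0.85,0.3,0.3,0.3,0.3])

```text
time: 41.15
tool_pos: [0.5089, -0.3046, 0.2288]
tool_rot: [0.706, 0.024, 0.708, -0.022]
contact_force: [-0.4, -1.2, 0.2]
gripper_width: 0.298
```

```bash
python3 d.py 31 lid_handle; python3 -c "
from h import *
c=cam('wrist')
for t in range(94,108,2): print(t,proj([lidpt(t,.055),lidpt(t,-.055)],c).round(1).tolist())
im=vision.grab_frame('side');save(im,'s31.png')"
```

```text
t 41.15 pos [ 0.5089 -0.3046  0.2288] x [-0.003  0.002 -1.   ] z [ 0.998 -0.065 -0.003] F [-0.4 -1.2  0.2] g 0.298
q [-0.66 -0.03  1.66  0.    1.51 -0.6 ]
lid_handle 0.69 [413.7 171.  196.6 342. ] [ 0.681 -0.32   0.071]
94 [[458.2, -2.7], [416.1, 231.8]]
96 [[471.7, -2.3], [427.1, 231.2]]
98 [[484.8, -1.8], [437.7, 230.6]]
100 [[497.2, -1.1], [447.8, 229.7]]
102 [[508.9, -0.4], [457.6, 228.7]]
104 [[520.0, 0.5], [466.8, 227.5]]
106 [[530.3, 1.5], [475.6, 226.2]]
```

View pics/w_31.png

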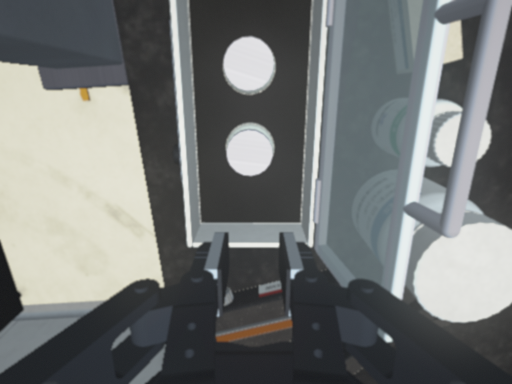

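View pics/s31.png

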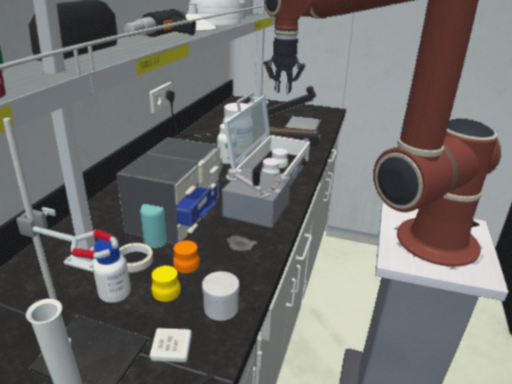

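Emit:
servo_tool(twist=[[0,0,0],[0,0,0],[0,0,0],[0,0,0],[0,0,0],[0,0,0],[0,0,0]], xyz=[[0,0,4],[0,0,4],[3,2,0],[4,2,0],[4,1.2,0],[0,0,0],[0,0,0]], fingers=[0.3,0.3,0.3,0.3,0.3,0.3,0.3])

```text
time: 42.18
tool_pos: [0.6193, -0.2535, 0.3104]
tool_rot: [0.706, 0.023, 0.707, -0.023]
contact_force: [-0.7, 0.4, 0.1]
gripper_width: 0.299
```

```bash
python3 d.py 32; python3 -c "
from h import *
c=cam('wrist')
for t in range(96,106,2): print(t,lidpt(t,0),proj([lidpt(t,.055),lidpt(t,-.055)],c).round(1).tolist())
im=cv2.imread('pics/w_32.png');cv2.imwrite('pics/w_32z.png',cv2.resize(im[80:300,180:340],None,fx=2.7,fy=2.7,interpolation=cv2.INTER_CUBIC))"
```

```text
t 42.17 pos [ 0.6193 -0.2535  0.3104] x [-0.001 -0.    -1.   ] z [ 0.998 -0.065 -0.001] F [-0.7  0.4  0.1] g 0.299
q [-0.5   0.12  1.38 -0.    1.65 -0.43]
96 [ 0.60646495 -0.25021914  0.24342757] [[236.4, 118.7], [238.5, 251.0]]
98 [ 0.61262958 -0.25062102  0.24249328] [[244.8, 118.6], [245.8, 250.4]]
100 [ 0.61875791 -0.25102054  0.24134395] [[253.1, 118.5], [253.0, 249.8]]
102 [ 0.62484249 -0.25141721  0.239981  ] [[261.2, 118.3], [260.1, 249.0]]
104 [ 0.63087589 -0.25181054  0.23840608] [[269.1, 118.1], [267.1, 248.1]]
```

View pics/w_32z.png

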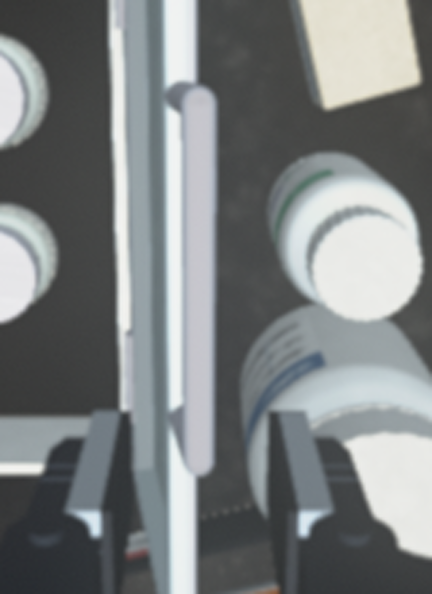

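Emit:
servo_tool(twist=[[0,0,0],[0,0,0],[0,0,0],[0,0,0],[0,0,0],[0,0,0]], xyz=[[0,0.2,-3],[0,0,-3],[0,0,-2.8],[0,0,-2],[0,0,0],[0,0,0]], fingers=[0.3,0.3,0.3,0.3,0.3,0.3])

```text
time: 42.98
tool_pos: [0.6201, -0.2526, 0.2046]
tool_rot: [0.707, 0.023, 0.706, -0.024]
contact_force: [0.3, -0.6, 1.7]
gripper_width: 0.3
```

Emit:
servo_tool(twist=[[0,0,0],[0,0,0],[0,0,0],[0,0,0]], xyz=[[0,0,0],[0,0,0],[0,0,0],[0,0,0]], fingers=[0,0,0,0])

```text
time: 43.48
tool_pos: [0.6203, -0.2526, 0.205]
tool_rot: [0.708, 0.022, 0.706, -0.024]
contact_force: [-0.7, 0.2, 6.1]
gripper_width: 0.092
```

```bash
python3 plan.py 100 40 0 .35 12 .039; python3 plan.py 40 3 .35 .2 8 .039
```

```text
[ 0.6188 -0.251   0.2023] [ 0.4626 -0.2408  0.1482]
[[-1.43, 0.09, 0.25], [-1.44, 0.09, 0.12], [-1.44, 0.09, -0.02], [-1.44, 0.09, -0.15], [-1.42, 0.09, -0.28], [-1.39, 0.09, -0.41], [-1.34, 0.09, -0.54], [-1.29, 0.08, -0.66], [-1.23, 0.08, -0.77], [-1.15, 0.08, -0.88], [-1.07, 0.07, -0.99], [-0.98, 0.06, -1.08]] 0.029166666666666664
[ 0.4626 -0.2408  0.1482] [ 0.4125 -0.2376  0.0421]
[[-0.98, 0.06, -1.14], [-0.89, 0.06, -1.21], [-0.79, 0.05, -1.27], [-0.69, 0.04, -1.33], [-0.58, 0.04, -1.37], [-0.47, 0.03, -1.41], [-0.36, 0.02, -1.43], [-0.24, 0.02, -1.45]] -0.01874999999999999
```

Emit:
servo_tool(twist=[[-0.002,-0.029,0],[-0.002,-0.029,0],[-0.002,-0.029,0],[-0.002,-0.029,0],[-0.002,-0.029,0],[-0.002,-0.029,0]], xyz=[[-1.43,0.09,0.25],[-1.44,0.09,0.12],[-1.44,0.09,-0.02],[-1.44,0.09,-0.15],[-1.42,0.09,-0.28],[-1.39,0.09,-0.41]], fingers=[0,0,0,0,0,0])

```text
time: 44.22
tool_pos: [0.5374, -0.2472, 0.2028]
tool_rot: [0.769, 0.02, 0.638, -0.026]
contact_force: [2.9, 2.5, 9.1]
gripper_width: 0.086
```

Emit:
servo_tool(twist=[[-0.002,-0.029,0],[-0.002,-0.029,0],[-0.002,-0.029,0],[-0.002,-0.029,0],[-0.002,-0.029,0],[-0.002,-0.029,0]], xyz=[[-1.34,0.09,-0.54],[-1.29,0.08,-0.66],[-1.23,0.08,-0.77],[-1.15,0.08,-0.88],[-1.07,0.07,-0.99],[-0.98,0.06,-1.08]], fingers=[0,0,0,0,0,0])

```text
time: 44.98
tool_pos: [0.4646, -0.2424, 0.1531]
tool_rot: [0.82, 0.017, 0.571, -0.027]
contact_force: [-9.7, 6.6, 16.4]
gripper_width: 0.088
```

Emit:
servo_tool(twist=[[0.001,0.019,0],[0.001,0.019,0],[0.001,0.019,0],[0.001,0.019,0]], xyz=[[-0.98,0.06,-1.14],[-0.89,0.06,-1.21],[-0.79,0.05,-1.27],[-0.69,0.04,-1.33]], fingers=[0,0,0,0])

```text
time: 45.48
tool_pos: [0.4295, -0.24, 0.1003]
tool_rot: [0.796, 0.019, 0.605, -0.027]
contact_force: [-2.0, 1.3, 3.2]
gripper_width: 0.086
```

Emit:
servo_tool(twist=[[0.001,0.019,0],[0.001,0.019,0],[0.001,0.019,0],[0.001,0.019,0]], xyz=[[-0.58,0.04,-1.37],[-0.47,0.03,-1.41],[-0.36,0.02,-1.43],[-0.24,0.02,-1.45]], fingers=[0,0,0,0])

```text
time: 45.98
tool_pos: [0.4128, -0.2389, 0.0425]
tool_rot: [0.772, 0.019, 0.635, -0.026]
contact_force: [-6.3, 0.7, 4.9]
gripper_width: 0.088
```

```bash
python3 d.py 33; python3 -c "
from h import *
im=vision.grab_frame('side');cv2.imwrite('pics/s33.png',cv2.resize(im[60:210,200:360,::-1],None,fx=4,fy=4,interpolation=cv2.INTER_CUBIC))"
```

```text
t 45.98 pos [ 0.4128 -0.2389  0.0425] x [ 0.193 -0.016 -0.981] z [ 0.979 -0.063  0.193] F [-6.3  0.7  4.9] g 0.088
q [-0.76 -0.28  2.22  0.14  1.06 -0.75]
```

View pics/s33.png

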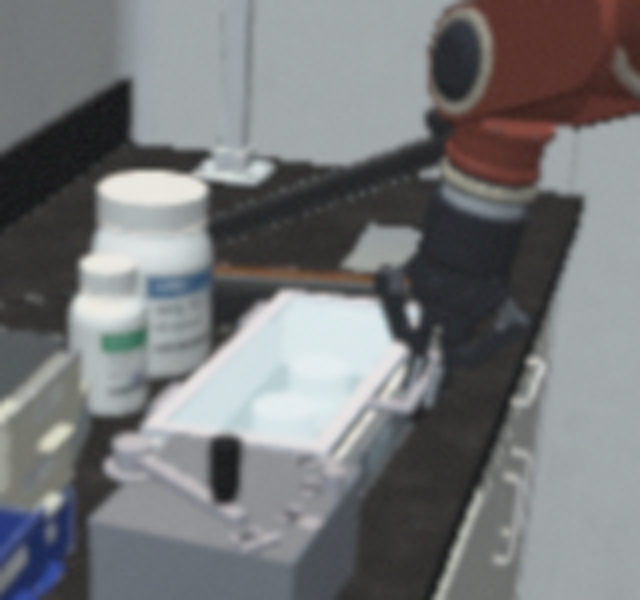

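Nearly closed. Finish the last degrees, pressing gently down until force rises.

Emit:
servo_tool(twist=[[0,0,0],[0,0,0],[0,0,0]], xyz=[[-0.05,0,-0.5],[-0.03,0,-0.5],[0,0,0]], fingers=[0,0,0])

```text
time: 46.45
tool_pos: [0.4122, -0.2388, 0.0325]
tool_rot: [0.772, 0.019, 0.634, -0.026]
contact_force: [-2.5, -1.4, -1.5]
gripper_width: 0.085
```

Emit:
servo_tool(twist=[[0,0,0],[0,0,0]], xyz=[[0,0,-0.5],[0,0,0]], fingers=[0,0])

```text
time: 46.7
tool_pos: [0.4122, -0.2388, 0.0302]
tool_rot: [0.772, 0.019, 0.635, -0.025]
contact_force: [-17.3, 6.9, 20.3]
gripper_width: 0.087
```

Emit:
servo_tool(twist=[[0,0,0],[0,0,0],[0,0,0],[0,0,0],[0,0,0],[0,0,0],[0,0,0],[0,0,0]], xyz=[[0,0,0.2],[0,0,0],[0,0,0],[-0.4,0,2],[-0.8,0,4],[-0.6,0,3],[0,0,0],[0,0,0]], fingers=[0.22,0.22,0.22,0.22,0.22,0,0,0])

```text
time: 47.7
tool_pos: [0.3943, -0.2384, 0.1185]
tool_rot: [0.772, 0.02, 0.634, -0.026]
contact_force: [-0.7, 0.4, -0.4]
gripper_width: -0.004
```

```bash
python3 d.py 34; python3 -c "
from h import *
c=cam('wrist')
for t in (0,1,2,4): print(t,lidpt(t,0),proj([lidpt(t,.055),lidpt(t,-.055)],c).round(1).tolist())
im=vision.grab_frame('side');cv2.imwrite('pics/s34.png',cv2.resize(im[60:210,200:360,::-1],None,fx=4,fy=4,interpolation=cv2.INTER_CUBIC))"
```

```text
t 47.7 pos [ 0.3943 -0.2384  0.1185] x [ 0.194 -0.015 -0.981] z [ 0.979 -0.064  0.194] F [-0.7  0.4 -0.4] g -0.004
q [-0.79 -0.43  2.19  0.13  1.23 -0.76]
0 [ 0.40428994 -0.23703892  0.07099805] [[254.9, 123.0], [254.6, 264.5]]
1 [ 0.40440418 -0.23704637  0.07412005] [[256.0, 123.4], [255.5, 266.6]]
2 [ 0.40457277 -0.23705736  0.07723958] [[257.2, 123.9], [256.5, 268.7]]
4 [ 0.40507279 -0.23708996  0.08346742] [[259.9, 124.9], [258.9, 273.1]]
```

View pics/w_34.png

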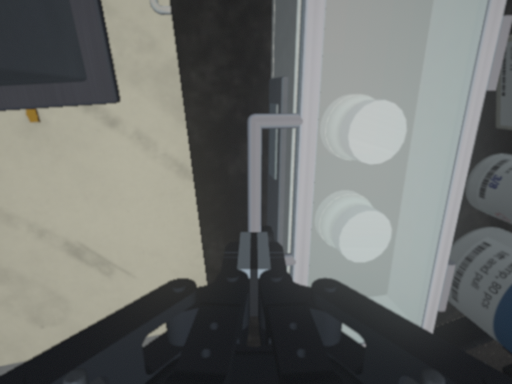

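View pics/s34.png

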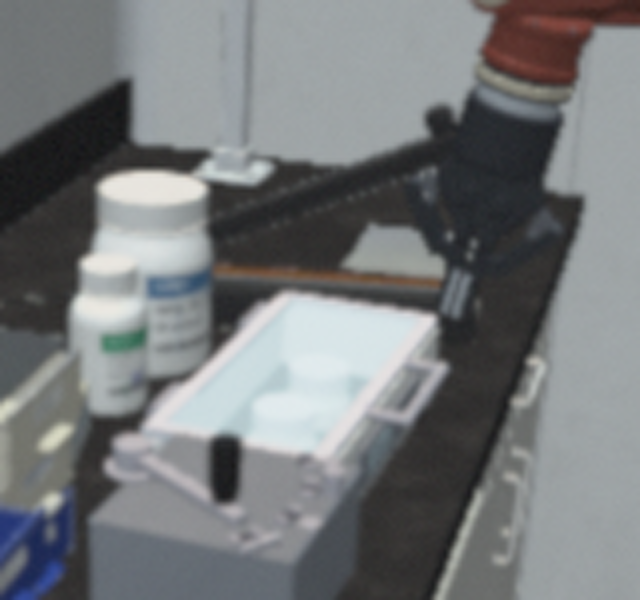

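Emit:
servo_tool(twist=[[0,0,0],[0,0,0],[0,0,0],[0,0,0],[0,0,0]], xyz=[[1.4,0,0],[0,0,-2.5],[0,0,-2.5],[0,0,-0.6],[0,0,0]], fingers=[0,0,0,0,0])

```text
time: 48.42
tool_pos: [0.4089, -0.2386, 0.0634]
tool_rot: [0.772, 0.02, 0.634, -0.026]
contact_force: [0.3, 0.0, 0.8]
gripper_width: -0.002
```

Emit:
servo_tool(twist=[[0,0,0],[0,0,0],[0,0,0]], xyz=[[0,0,-0.3],[0,0,-0.2],[0,0,0]], fingers=[0,0,0])

```text
time: 48.8
tool_pos: [0.4088, -0.239, 0.0591]
tool_rot: [0.773, 0.019, 0.634, -0.027]
contact_force: [-0.2, 0.4, -0.4]
gripper_width: 0.003
```

Emit:
servo_tool(twist=[[0,0,0],[0,0,0],[0,0,0]], xyz=[[0,0,-0.2],[0,0,-0.2],[0,0,0]], fingers=[0,0,0])

```text
time: 49.18
tool_pos: [0.4085, -0.2387, 0.0545]
tool_rot: [0.773, 0.02, 0.634, -0.026]
contact_force: [-0.7, -0.4, 0.6]
gripper_width: 0.001
```

Emit:
servo_tool(twist=[[0,0,0],[0,0,0],[0,0,0]], xyz=[[0,0,-0.2],[0,0,-0.2],[0,0,0]], fingers=[0,0,0])

```text
time: 49.55
tool_pos: [0.4089, -0.2391, 0.0526]
tool_rot: [0.773, 0.019, 0.634, -0.026]
contact_force: [-6.2, 4.7, 12.7]
gripper_width: 0.003
```

Emit:
servo_tool(twist=[[0,0,0],[0.006,0.098,0],[0.006,0.097,0],[0,0,-0.15],[0,0,-0.17],[0,0,-0.17],[0,0,-0.17],[0,0,-0.17]], xyz=[[-0.4,0,4],[0,0,5],[0,0,5],[0,3,5],[0.5,4,3],[1,4,0],[1,4,0],[1,4,0]], fingers=[0,0,0,0.5,1,1,1,1])

```text
time: 50.55
tool_pos: [0.4399, -0.0476, 0.2709]
tool_rot: [0.637, 0.306, 0.637, -0.309]
contact_force: [1.0, -0.3, 0.6]
gripper_width: 0.998
```

Emit:
servo_tool(twist=[[0,0,-0.17],[0,0,-0.17],[0,0,-0.17],[0,0,-0.166],[0,0,0],[0,0,0]], xyz=[[0.5,4,0],[0.5,4,0],[0,2.7,0],[0,0,0],[0,0,0],[0,0,0]], fingers=[1,1,1,1,1,1])

```text
time: 51.3
tool_pos: [0.4497, 0.0579, 0.2707]
tool_rot: [0.5, 0.498, 0.501, -0.501]
contact_force: [0.5, -0.5, -0.2]
gripper_width: 1.001
```

```bash
python3 d.py 35 marked_post; python3 -c "
from h import *
c=cam('wrist')
for a in (-.05,0,.05): k=knob(a);k[2]=.15;print(a,proj(k,c))"
```

```text
t 51.3 pos [0.4497 0.0579 0.2707] x [-0.004 -0.001 -1.   ] z [ 0.002 -1.     0.001] F [ 0.5 -0.5 -0.2] g 1.001
q [-0.04 -0.4   1.91 -0.    1.64  1.53]
marked_post 0.53 [312.8 182.7  13.9  20.8] [ 0.425 -0.011  0.094]
-0.05 [[249.46674542 138.80280366]]
0 [[253.85337902 141.91124405]]
0.05 [[258.36288349 144.7790653 ]]
```

View pics/w_35.png

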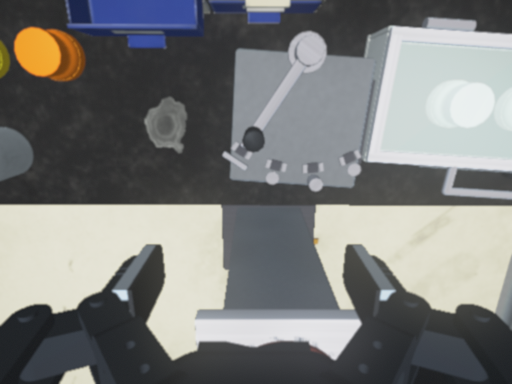

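Emit:
servo_tool(twist=[[0,0,0],[0,0,0],[0,0,0],[0,0,0],[0,0,0],[0,0,0],[0,0,0]], xyz=[[3.2,0,-2],[0,0,-5],[0,0,-4],[0,0,-3.5],[0,0,-2.5],[0,0,0],[0,0,0]], fingers=[1,1,1,1,1,1,1])

```text
time: 52.28
tool_pos: [0.4825, 0.0579, 0.1021]
tool_rot: [-0.5, -0.499, -0.5, 0.501]
contact_force: [-0.5, -0.1, 0.9]
gripper_width: 0.995
```

Emit:
servo_tool(twist=[[0,0,0],[0,0,0],[0,0,0],[0,0,0],[0,0,0],[0,0,0],[0,0,0],[0,0,0]], xyz=[[0,0,0],[0,0,0],[0,0,0],[0,0,0],[0,0,0],[0,0,0],[0,0,0],[0,0,0]], fingers=[0.5,0,0,0,0,0,0,0])

```text
time: 53.28
tool_pos: [0.4819, 0.0582, 0.1013]
tool_rot: [-0.499, -0.499, -0.501, 0.501]
contact_force: [-2.3, 0.5, 4.6]
gripper_width: 0.221
```

```bash
python3 d.py 36; python3 -c "
from h import *
X=np.array([knob(a) for a in np.linspace(0,.7,7)]);print((np.diff(X,axis=0)*100).round(2).tolist(),X[0],X[-1])"
```

```text
t 53.27 pos [0.4819 0.0582 0.1013] x [-0.004 -0.001 -1.   ] z [ 0.    -1.     0.001] F [-2.3  0.5  4.6] g 0.221
q [-0.03 -0.2   2.03 -0.    1.31  1.54]
[[-0.59, -1.0, 0.0], [-0.47, -1.07, 0.0], [-0.34, -1.11, 0.0], [-0.21, -1.15, 0.0], [-0.08, -1.16, 0.0], [0.06, -1.16, 0.0]] [0.48102522 0.0577148  0.13      ] [ 0.46471702 -0.0088975   0.13      ]
```

View pics/w_36.png

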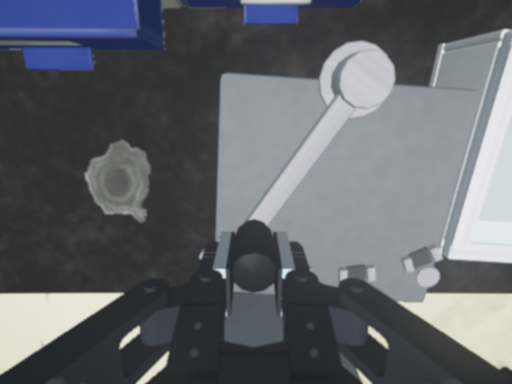

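Emit:
servo_tool(twist=[[0,0,0],[0,0,0],[0,0,0],[0,0,0],[0,0,0],[0,0,0],[0,0,0],[0,0,0]], xyz=[[-0.59,-1,0],[-0.47,-1.07,0],[-0.34,-1.11,0],[-0.21,-1.15,0],[-0.08,-1.16,0],[0.06,-1.16,0],[0,0,0],[0,0,0]], fingers=[0,0,0,0,0,0,0,0])

```text
time: 54.32
tool_pos: [0.4634, -0.0083, 0.1007]
tool_rot: [0.498, 0.497, 0.503, -0.502]
contact_force: [-9.3, -0.1, 8.9]
gripper_width: 0.221
```

Emit:
servo_tool(twist=[[0,0,0],[0,0,0],[0,0,0],[0,0,0],[0,0,0],[0,0,0],[0,0,0],[0,0,0]], xyz=[[0,0,0],[0,0,0],[0,0,0],[0,0,0],[0,0,2],[0,0,4],[0,0,5],[0,0,5]], fingers=[1,1,1,1,1,1,1,1])

```text
time: 55.32
tool_pos: [0.4651, -0.0083, 0.2621]
tool_rot: [-0.499, -0.499, -0.501, 0.501]
contact_force: [-0.6, -0.3, 0.7]
gripper_width: 1.003
```

Emit:
servo_tool(twist=[[0,0,0],[0,0,0],[0,0,0],[0,0,0]], xyz=[[-3,-2,2],[0,-2,0],[0,0,0],[0,0,0]], fingers=[1,1,1,1])

```text
time: 55.82
tool_pos: [0.4353, -0.048, 0.2802]
tool_rot: [-0.499, -0.498, -0.501, 0.501]
contact_force: [0.2, 0.2, 0.8]
gripper_width: 0.998
```

```bash
python3 d.py 37 lever_sight marked_post lever_knob; python3 -c "
from h import *
c=cam('wrist')
for a in (.6,.65,.7,.75,.8): k=knob(a);k[2]=.15;print(a,proj(k,c))
im=cv2.imread('pics/w_37.png');cv2.imwrite('pics/w_37z.png',cv2.resize(im[20:230,170:350],None,fx=2.8,fy=2.8,interpolation=cv2.INTER_CUBIC))
im=vision.grab_frame('side');save(im,'s37.png')"
```

```text
t 55.83 pos [ 0.4353 -0.048   0.2802] x [-0.005 -0.001 -1.   ] z [ 0.    -1.     0.001] F [0.2 0.2 0.8] g 0.998
q [-0.28 -0.44  1.92 -0.    1.67  1.29]
lever_sight 0.68 [208.9  90.   36.4 135.2] [0.512 0.002 0.085]
lever_sight 0.45 [392.1  99.9 232.5 172.8] [ 0.502 -0.203  0.085]
lever_knob 0.89 [208.5  86.2  38.8 132.9] [ 0.516 -0.003  0.126]
0.6 [[203.02815189 142.73486826]]
0.65 [[208.20789828 142.56707091]]
0.7 [[213.36301449 142.14038038]]
0.75 [[218.48470873 141.45523396]]
0.8 [[223.56418768 140.51230427]]
```

View pics/w_37z.png

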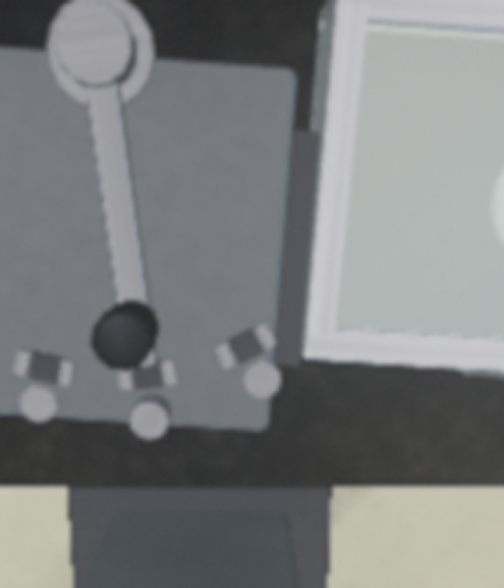

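View pics/s37.png

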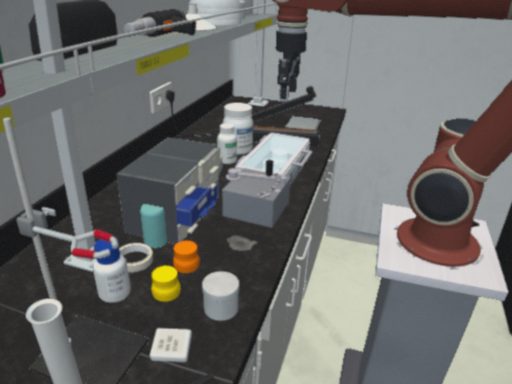

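Emit:
servo_tool(twist=[[0,0,0],[0,0,0],[0,0,0],[0,0,0],[0,0,0],[0,0,0]], xyz=[[-2,-4,2],[0,-5,2],[0,-5,0],[0,-2,0],[0,0,0],[0,0,0]], fingers=[1,1,1,1,1,1])

```text
time: 56.82
tool_pos: [0.4155, -0.2072, 0.3205]
tool_rot: [0.499, 0.498, 0.501, -0.501]
contact_force: [0.1, 0.3, 0.0]
gripper_width: 0.994
```

```bash
python3 d.py 38; python3 -c "
from h import *
c=cam('wrist');print(proj([lidpt(0,.055),lidpt(0,-.055)],c), proj([lidpt(2,.055),lidpt(2,-.055)],c))"
```

```text
t 56.83 pos [ 0.4155 -0.2072  0.3205] x [-0.005 -0.    -1.   ] z [ 0.001 -1.     0.   ] F [0.1 0.3 0. ] g 0.994
q [-0.62 -0.38  1.81 -0.    1.71  0.95]
[[235.3830183  155.03311871]
 [315.20447619 160.36236944]] [[235.13624884 155.76393568]
 [316.11049808 161.16605917]]
```

View pics/w_38.png

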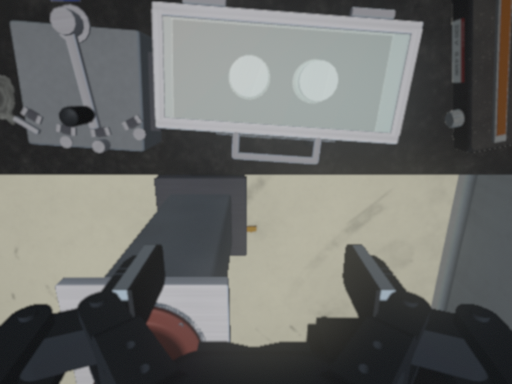

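```bash
python3 -c "
from h import *
print(job.job_done())"
```

```text
the job is handed in; nothing more can be done
None
```

The mixer is loaded, closed and set to the marked notch, and I handed the job in at about 57 s of the 210 s allowed.

- **Stop notch:** I gripped the lever knob and moved it from the 1.05 notch to the stop notch. The picture showed it over the cross bar.
- **Lid up:** My first grip closed without catching the bar, and the second slipped off at about 40°. The fingers end about 20 mm short of the stated tool point, so I regripped deeper and raised the lid. I let go at about 100.1° by camera, and it read 100.2° just before I closed it.
- **Jars:** Two white jars were present. One had been knocked a few centimetres aside, so I found it again before picking it up. Both stand upright in the tray, about 45 mm either side of its middle.
- **Lid closed:** The force rose to about 20 N at the stop, and a press from above gave about 13 N. The camera showed the handle at the 0° position.
- **Marked notch:** The raised post stands at 0.70. I moved the lever there and let go, and the camera read about 0.71, with the lever pointing at the post.

In the last pictures the tin was upright in its place, the orange and yellow jars were untouched, and the gripper was clear of everything. No check disagreed at the end.

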